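# Set the focus slide, lay out the brake pads and take the picture

## Task

Get the brake pads photographed for the sale listing: using the crank, wind the camera back well clear of the mark on its slide (half a centimetre or more) and then bring it forward until its pointer lines up with the mark, so that the last turn is clockwise and the screw's slack is taken up. Lay every brake pad that is there on the narrow ledge, each one square across it, balanced at its middle and resting on the ledge itself. With the camera set and all the pads lying there, push the loose remote's end button fully in with the remote's other end braced against the steel bench stop; don't push the camera itself, and knock nothing over.

Things in the scene. Friction and masses are not known exactly. Their poses are not given: they have to be found in the camera images.
- slide: fixed aluminium camera slide 270 x 70 x 24 mm lying on the bench; origin under it on the bench. Its x axis points along the camera's travel, forward towards the ledge; z up. The crank's gearbox is at its rear end (x = -115 mm). Turning the crank clockwise (seen from above) drives the camera forward (+x), 16 mm a turn; the worn drive has 4 mm of lost motion (a quarter turn) on reversal. The camera keeps its place when let go.
- crank_axis (a point): point on the crank's vertical axis, at the height of the middle of the crank's knob (87 mm above the bench)
- crank (a joint): crank angle, rad, growing clockwise seen from above, about 0 (-0.6 to 0.6) at the start; may be turned from -15 to 7. At angle 0 the crank arm points along the slide's +x. Needs about 0.05 N m (1.3 N at the knob) and stays where it is left
- knob_mid (a point): middle of the crank's upright round black knob, 18 mm in diameter, 36 mm tall (from 68 to 104 mm above the bench; the flat crank arm lies just below it, top at 67 mm), 40 mm from the crank's axis. The knob spins freely on its pin, so a hand that holds it need not turn
- camera: compact camera (42 x 88 x 60 mm, black, with a lens of 52 mm diameter at the front) on the slide's carriage, top 116 mm above the bench; origin at the carriage's underside, x forward
- pointer (a point): tip of the camera carriage's thin dark pointer, on the carriage's +y side in the slide's frame (the side away from the robot), 46 mm above the bench. At the start it is 10 to 24 mm forward of the mark
- mark (a point): end of the thin dark line on top of the fixed aluminium index block (18 x 18 x 40 mm) beside the slide; x axis forward along the slide. The camera is set when pointer and mark have the same position along x
- dog_mid (a point): middle of the brass drive dog (8 mm along x) that the screw moves; it plays between two ears on the camera carriage's side nearest the robot. x forward
- ears_mid (a point): midpoint between the carriage's two ears, x forward: the dog stands 2 mm forward of it (against the front ear) when the slack is taken up forwards, 2 mm behind it after winding back
- ledge: fixed wooden batten standing on the bench, 270 mm long (its x axis), 26 mm wide (y), top 45 mm above the bench (with a thin foot 60 mm wide); origin on the bench under its middle. Room for four pads side by side about 60 mm apart
- pad0_mid (a point): centre (half-way up) of a loose brake pad (0.13 kg): steel backing plate 84 x 32 x 7 mm below, dark friction block 64 x 32 x 11 mm on it, 18 mm thick in all. x along its length, z up out of the friction block. Two to four pads are present. Any face may lie on the ledge
- pad1_mid (a point): centre (half-way up) of a loose brake pad (0.13 kg): steel backing plate 84 x 32 x 7 mm below, dark friction block 64 x 32 x 11 mm on it, 18 mm thick in all. x along its length, z up out of the friction block. Two to four pads are present. Any face may lie on the ledge
- pad2_mid (a point): centre (half-way up) of a loose brake pad (0.13 kg): steel backing plate 84 x 32 x 7 mm below, dark friction block 64 x 32 x 11 mm on it, 18 mm thick in all. x along its length, z up out of the friction block. Two to four pads are present. Any face may lie on the ledge
- pad3_mid (a point): centre (half-way up) of a loose brake pad (0.13 kg): steel backing plate 84 x 32 x 7 mm below, dark friction block 64 x 32 x 11 mm on it, 18 mm thick in all. x along its length, z up out of the friction block. Two to four pads are present. Any face may lie on the ledge
- remote_mid (a point): centre of the loose black remote, 95 mm long (x) x 46 mm wide (y) x 30 mm tall, 0.15 kg; x points away from the button end towards the plain end
- shutter_face (a point): centre of the outer face of the remote's white round button, 24 mm in diameter, standing 10 mm out of the remote's -x end, 16 mm above the bench when the remote lies flat
- shutter (a joint): button travel, m: 0 out, 0.005 fully in; its spring needs about 4.3 N, more than the loose remote's friction on the bench, and returns it
- stop: fixed steel bench stop, 30 mm (x) x 160 mm (y) x 34 mm tall, origin under its middle; its braced face is the one towards the robot, looking along its -x
- stop_face (a point): middle of the stop's face towards the robot, 17 mm above the bench; x points into the stop
- measure: grey tape measure, 65 x 35 x 60 mm, standing on its narrow side beyond the stop and ledge, z up (bystander)
- jar: glass jar with steel lid, 60 mm in diameter, 80 mm tall, standing beyond the ledge (bystander)
Things that resemble listed ones, but are neither listed nor needed, are in the scene too. What is shaped like the part that bears pad3_mid but orange or purple is not meant. What is shaped like the part that bears pad2_mid but pink or red is not meant.

How it is judged:
By the outcome, as a careful person would: the job done as asked, in the order asked, and still so for the second after the job is handed in, with the robot touching nothing.
Of pad0, pad1, pad2, pad3 only 2 to 4 are there at a start; the rules pass over those that are not, and their reading is None.
At some moment in a run one of remote may be knocked a few centimetres aside while the robot is not near it.
Once in a run the grip may slacken for a moment while it holds something.
It also fails if it takes over 210 s, if anything falls off the work surface, if the arm or the gripper's body presses on something with over 40 N, if the wrist force passes 120 N, or if a joint passes its speed limit or range.

## Robot

A 6-joint arm with a two-finger parallel gripper is mounted at the origin on the work surface. World frame = base frame: x ahead of the robot, y to its left, z up, the work surface at z = 0. Lengths are in m, angles in rad, forces in N, time in s.
With the tool pointing down it reaches from about 0.375 to 0.9 m from the base axis. Payload 3.1 kg.
Tool frame: the origin (TCP) lies at the very end of the fingers, on their centre line; the grasp point (between the pads) lies 19 mm behind it; z points along the fingers, y is the line along which they close (so a half turn about z gives the same grasp; the last joint's range is limited). The gripper opens to 87 mm and grips with 3 to 60 N. Pads are 19 mm wide; open, the fingers measure 117 mm over their backs; the gripper's body (75 mm by 190 mm) begins 51 mm behind the grasp point.
Start: joints at [1.05, 0.527, 1.433, -0, 1.181, -0.178], TCP at [0.21, 0.589, 0.223] pointing down, gripper open.
Joint ranges: [-3.08, 3.08], [-0.75, 2.2], [0.22, 2.44], [-1.43, 4.57], [0, 2.65], [-2.85, 2.85]. Speed limits (rad/s): [2.79, 2.79, 3.14, 3.14, 3.14, 3.14].

## Interface

Orientations are given as a unit quaternion [x, y, z, w].
In Python, from rig import status, viewer, robot gives the robot as it stands.
- The arm moves only by the tool arm_command, never from a script. Its arguments are lists of equal length, an entry for each row: "delta_rot": the turn, a rotation vector about the tool's x, y, z in degrees, a list of three; "delta_pos": the shift along the tool's x, y, z in m, a list of three; "gripper": the closure, from -1 (fully open) to 1 (shut). In form: {"delta_rot": [[rx, ry, rz], ...], "delta_pos": [[dx, dy, dz], ...], "gripper": [gripper, ...]}. A call has 1 to 12 rows; each row is the pose to reach, as a shift and turn from the pose commanded when the call began, along the tool's axes at that moment; what a row does not reach only later rows make up. A row lasts 1/12 s, in which the tool goes at most 41.7 mm and 7.16 degrees, less where a joint would pass 70% of its speed; a pose out of reach is approached as far as the arm can. A call with a gripper value outside its range is refused whole. The fingers move at their own pace and stop on an object; "grip_force" is the grip in N (left out, the last holds). Time passes only in rows, so rows that repeat a pose let the fingers close. It gives the time, the measured TCP pose, the force, the opening and the grip force at its end, in the units of the state.
- status.get_obs(): the state, without advancing time (a new reading comes with each control period).
- viewer.camera(name): name is "scene" or "top" or "wrist"; returns a dict with "pixels" (384x512x3 uint8, blue, green, red), "fx", "fy", "cx", "cy" (pixels), "pose" (4x4, takes a point from camera to world coordinates); the wrist camera has in their place "mount" (4x4, takes a point from camera to tool coordinates, whose origin is the TCP and whose axes are the flange's). Camera axes: x right, y down, z forward; pixel columns grow to the right and rows downward; lengths in m; the calibration is good to about 2 mm. A picture is of the moment at which its call begins: read the wrist's pose just before it. There is no depth.
- robot.hand_in(): hands the job in; it is judged then, once.
The state is a dict: "time": time; "q": joint angles; "joint_velocities": joint speeds; "joint_torque": joint torques, N m; "position": TCP position; "tool_rot": TCP orientation; "ft_force": force on the tool from outside, world axes, zero at the start; "moment": the same for the moment, N m; "grip_width": finger opening in m; "grip_force": force on a finger pad.
Only numpy, scipy, OpenCV 4.12 (cv2) and the standard library are available. Lean on these libraries where they do the work, as an engineer would, in place of code of your own. Each camera call takes 0.05 s, during which the arm holds its last target. There are 200 camera calls.

## Working session

There is one attempt and no reset: what is moved stays moved. The work goes in short steps, Python scripts to look and compute and a tool call to move; the robot and the scene stay as the last step left them, time stands still between calls to the robot, and variables do not carry over. Pictures are saved under pics/ and viewed, at most 14 in all, crops included, and the job is handed in when it is done.

Besides the shell and the picture viewer there is one more tool, called after "Request:" as a command line: name --argument value ..., lists and objects as JSON in quotes. arm_command: Moves the arm, as the interface text tells. Its arguments: {"type":"object","properties":{"delta_rot":{"type":"array","items":{"type":"array","items":{"type":"number"}}},"delta_pos":{"type":"array","items":{"type":"array","items":{"type":"number"}}},"gripper":{"type":"array","items":{"type":"number"}},"grip_force":{"type":"number"}},"required":["delta_rot","delta_pos","gripper"]}

```bash
ls; mkdir -p pics; python3 - <<'E'
from rig import status, viewer
import cv2,numpy as np
o=status.get_obs(); print(o)
a=viewer.camera("scene"); b=viewer.camera("top")
for n,c in (("scene",a),("top",b)):
    print(n,c["fx"],c["cx"],c["cy"],np.round(c["pose"],4).tolist())
    cv2.imwrite(f"pics/{n}0.png",c["pixels"])
    cv2.imwrite(f"pics/{n}0b.png",cv2.resize(c["pixels"],(800,600),interpolation=cv2.INTER_CUBIC))
E
```

```text
pics
{'time': 0.0, 'q': array([ 1.04950274e+00,  5.28486492e-01,  1.43392240e+00, -3.18824128e-05,
        1.18140073e+00, -1.78487903e-01]), 'joint_velocities': array([ 0.00095522, -0.00101432, -0.00141302,  0.00301181,  0.0019608 ,
       -0.00051733]), 'joint_torque': array([ 1.45115901e-03, -4.40036595e+01, -1.76593906e+01,  6.33975654e-02,
        5.82370092e-02, -1.52077669e-04]), 'position': array([0.20967656, 0.58798402, 0.22155277]), 'tool_rot': array([ 1.70558717e-01,  9.85346891e-01, -1.04637372e-03, -3.66134797e-04]), 'ft_force': array([ 0.13452877,  0.32556087, -0.4904923 ]), 'moment': array([ 0.02107442, -0.00302378, -0.02277493]), 'grip_force': 0.0, 'grip_width': 0.08703152099973273}
scene 409.034519017526 256.44226909331775 184.81176425675224 [[-0.8584, 0.3018, -0.4148, 0.974], [0.5126, 0.4729, -0.7167, 0.7005], [-0.0201, -0.8279, -0.5606, 0.6506], [0.0, 0.0, 0.0, 1.0]]
top 499.3180115147662 252.1983131415351 190.87424403396398 [[-0.0076, -0.9858, 0.1678, 0.2861], [-0.9999, 0.0093, 0.0093, -0.0494], [-0.0107, -0.1677, -0.9858, 1.6164], [0.0, 0.0, 0.0, 1.0]]
```

View pics/top0b.png

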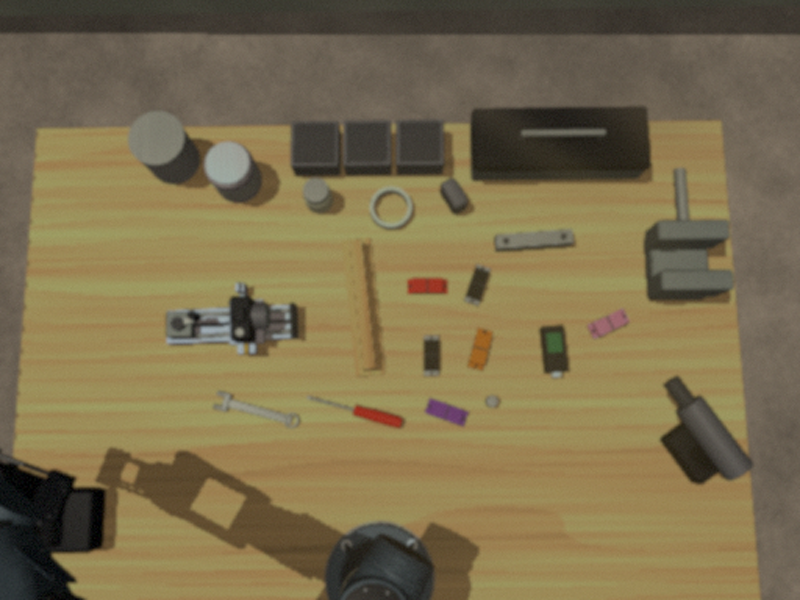

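View pics/scene0b.png

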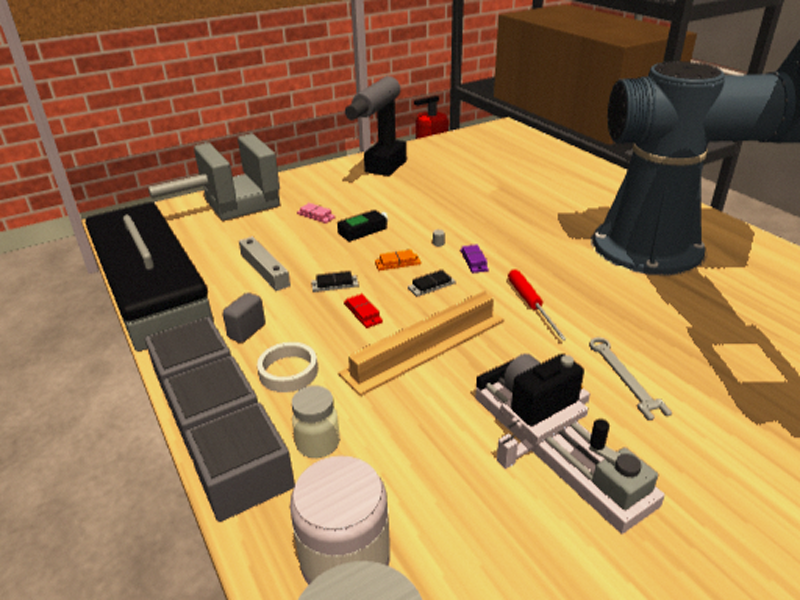

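```bash
cat > h.py <<'E'
import cv2,numpy as np
from rig import status, viewer
from scipy.spatial.transform import Rotation as R
def cam(name):
    o=status.get_obs()
    c=viewer.camera(name)
    if name=="wrist":
        T=np.eye(4);T[:3,:3]=R.from_quat(o["tool_rot"]).as_matrix();T[:3,3]=o["position"]
        c["pose"]=T@np.array(c["mount"])
    c["pose"]=np.array(c["pose"])
    return c
def save(c,name,crop=None,scale=None):
    im=c["pixels"]
    if crop: x0,y0,x1,y1=crop; im=im[y0:y1,x0:x1]
    s=scale or min(800/im.shape[1],600/im.shape[0])
    cv2.imwrite(f"pics/{name}.png",cv2.resize(im,None,fx=s,fy=s,interpolation=cv2.INTER_CUBIC))
def ray(c,u,v,z):
    d=c["pose"][:3,:3]@np.array([(u-c["cx"])/c["fx"],(v-c["cy"])/c["fy"],1]); p=c["pose"][:3,3]
    return p+d*(z-p[2])/d[2]
def px(c,P):
    p=np.linalg.inv(c["pose"])@np.append(P,1); return p[0]/p[2]*c["fx"]+c["cx"],p[1]/p[2]*c["fy"]+c["cy"]
def move(P,yaw=None):
    """delta_pos and delta_rot (deg, tool axes) from now to TCP P, tool down, tool-y along world angle yaw (deg)"""
    o=status.get_obs();r=R.from_quat(o["tool_rot"])
    dp=r.inv().apply(np.array(P)-o["position"]); dr=np.zeros(3)
    if yaw is not None:
        best=None
        for k in (0,180):
            a=np.radians(yaw+k); y=np.array([np.cos(a),np.sin(a),0]);z=np.array([0,0,-1.]);x=np.cross(y,z)
            d=(r.inv()*R.from_matrix(np.c_[x,y,z])).as_rotvec(degrees=True)
            if best is None or abs(d[2])<abs(best[2]): best=d
        dr=best
    print("dpos",dp.round(4),"drot",dr.round(2),"at",o["position"].round(4),"q",o["q"].round(2),"t",round(o["time"],1))
E
python3 - <<'E'
from h import *
t=cam("top"); s=cam("scene"); w=cam("wrist"); k=.64
print("mount",np.round(w["mount"],4).tolist(),w["fx"],w["cx"],w["cy"])
for n,u,v,z in [("ledge top far",360,240,.045),("ledge near",370,372,.045),("padA",478,285,.009),("padB",432,355,.009),("remote",554,350,.03),("button",557,375,.016),("stop",535,240,.034),("gearbox",183,322,.06),("slidefront",297,322,.024),("slide rear",165,325,.024),("camera",242,315,.116),("block",240,290,.04)]:
    print(n,ray(t,u*k,v*k,z).round(3))
for n,u,v,z in [("knob top",600,424,.104),("axis",628,463,.07),("padA",335,278,.018),("padB",433,280,.018),("remote",362,222,.03)]: print("S",n,ray(s,u*k,v*k,z).round(3))
move([0.27,0.36,0.40],0)
E
```

```text
mount [[-0.0002, -0.9702, -0.2421, 0.064], [1.0, -0.0004, 0.0008, -0.0002], [-0.0008, -0.2421, 0.9702, -0.163], [0.0, 0.0, 0.0, 1.0]] 301.5135054703331 256.653943178746 189.4657704654303
ledge top far [0.677 0.035 0.045]
ledge near [0.404 0.015 0.045]
padA [ 0.586 -0.21   0.009]
padB [ 0.44  -0.112  0.009]
remote [ 0.446 -0.359  0.03 ]
button [ 0.396 -0.366  0.016]
stop [ 0.676 -0.329  0.034]
gearbox [0.506 0.392 0.06 ]
slidefront [0.509 0.166 0.024]
slide rear [0.506 0.439 0.024]
camera [0.511 0.261 0.116]
block [0.575 0.282 0.04 ]
S knob top [0.518 0.364 0.104]
S axis [0.507 0.404 0.07 ]
S padA [ 0.589 -0.203  0.018]
S padB [ 0.442 -0.101  0.018]
S remote [ 0.456 -0.346  0.03 ]
dpos [-0.1334 -0.195  -0.1778] drot [-6.000e-02  2.000e-02  7.036e+01] at [0.2099 0.5884 0.2221] q [ 1.05  0.53  1.43  0.    1.18 -0.18] t 0.2
```

```bash
python3 -c "
from h import *
move([0.51,0.36,0.20],0)"
```

```text
dpos [-0.3594 -0.1142  0.0221] drot [-6.000e-02  2.000e-02  7.036e+01] at [0.2099 0.5884 0.2221] q [ 1.05  0.53  1.43  0.    1.18 -0.18] t 0.2
```

Request:
arm_command --delta_rot '[[0,0,7],[0,0,14],[0,0,21],[0,0,28],[0,0,35],[0,0,42],[0,0,49],[0,0,56],[0,0,63],[0,0,70.4],[0,0,70.4],[0,0,70.4]]' --delta_pos '[[-0.036,-0.0114,0.002],[-0.072,-0.0228,0.004],[-0.108,-0.034,0.006],[-0.144,-0.0456,0.008],[-0.18,-0.057,0.01],[-0.2156,-0.0685,0.013],[-0.2516,-0.08,0.015],[-0.2875,-0.0913,0.018],[-0.3235,-0.103,0.02],[-0.3594,-0.1142,0.022],[-0.3594,-0.1142,0.022],[-0.3594,-0.1142,0.022]]' --gripper '[-1,-1,-1,-1,-1,-1,-1,-1,-1,-1,-1,-1]'

```text
time: 1.25
position: [0.5118, 0.3587, 0.2001]
tool_rot: [0.709, 0.706, -0.0, -0.0]
ft_force: [-0.3, 0.0, -0.5]
grip_width: 0.0868
grip_force: 0.0
```

```bash
python3 - <<'E'
from h import *
o=status.get_obs(); print(o["position"],o["q"].round(2),R.from_quat(o["tool_rot"]).as_matrix().round(3).tolist())
w=cam("wrist"); save(w,"w1"); np.save("w1.npy",{k:w[k] for k in("pixels","pose","fx","fy","cx","cy")},allow_pickle=True)
E
```

```text
[0.51183484 0.35866573 0.200121  ] [0.43 0.55 1.46 0.   1.13 0.44] [[0.004, 1.0, -0.0], [1.0, -0.004, 0.0], [0.0, -0.0, -1.0]]
```

View pics/w1.png

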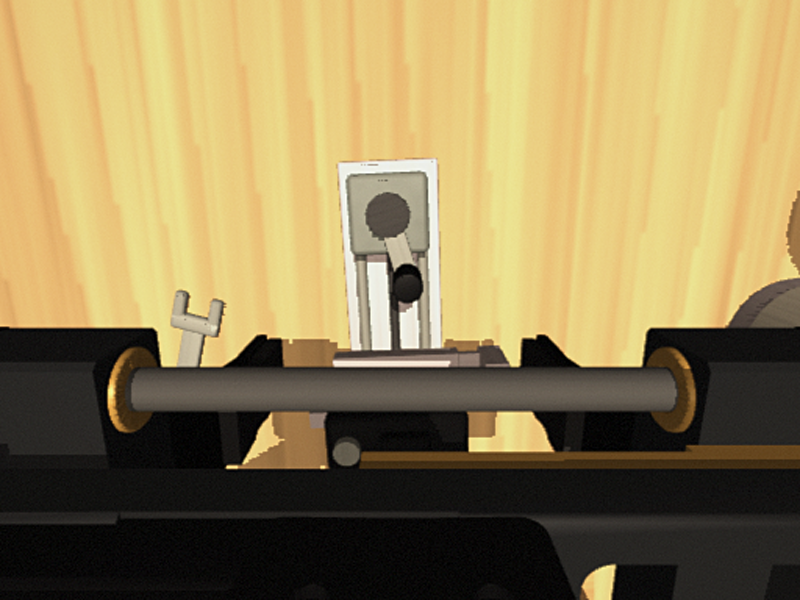

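```bash
python3 - <<'E'
from h import *
w=np.load("w1.npy",allow_pickle=True).item(); k=.64
g=cv2.cvtColor(w["pixels"],cv2.COLOR_BGR2GRAY)
for lo,hi,n in ((0,35,"knob"),(36,80,"disc")):
    m=cv2.inRange(g,lo,hi)[:225]
    nn,l,st,ce=cv2.connectedComponentsWithStats(m[:220])
    for i in range(1,nn):
        if 60<st[i][4]<3000 and 200<ce[i][0]<300: print(n,st[i],ce[i].round(1))
ax={}
for z in(.067,.07,.075): print("axis",z,ray(w,388*k,216*k,z).round(4))
for z in(.087,.104): print("knob",z,ray(w,407*k,280*k,z).round(4))
for u,v in((339,160),(438,158),(440,345),(350,345)): print("slide",ray(w,u*k,v*k,.024).round(4))
# knob ellipse edges
for z in (.104,):
    print([ray(w,u*k,v*k,z).round(4) for u,v in((393,278),(422,278),(407,264))])
E
```

```text
knob [250 169  20  31 337] [259.6 182.6]
disc [235 124  27  28 385] [248.3 139. ]
disc [253 176  14   8  74] [259.4 179.3]
disc [250 190   6  30 119] [252.3 206.9]
axis 0.067 [0.5055 0.4013 0.067 ]
axis 0.07 [0.5056 0.4015 0.07  ]
axis 0.075 [0.5057 0.4019 0.075 ]
knob 0.087 [0.517  0.3648 0.087 ]
knob 0.104 [0.5168 0.3685 0.104 ]
slide [0.4708 0.4365 0.024 ]
slide [0.5393 0.4375 0.024 ]
slide [0.5428 0.3008 0.024 ]
slide [0.4743 0.3011 0.024 ]
[array([0.509 , 0.3696, 0.104 ]), array([0.5252, 0.3696, 0.104 ]), array([0.5168, 0.3776, 0.104 ])]
```

```bash
python3 - <<'E'
from h import *
w=np.load("w1.npy",allow_pickle=True).item()
for v in (184,185,186,200): print("knob",ray(w,260,v,.104).round(4))
print([ray(w,u,185,.104).round(4) for u in (249.5,270)])
a=ray(w,248.3,138.5,.07);print(a)
s=cam("scene"); save(s,"sc",(340,240,450,330))
top=cam("top"); 
E
```

```text
knob [0.5164 0.3641 0.104 ]
knob [0.5164 0.3632 0.104 ]
knob [0.5164 0.3623 0.104 ]
knob [0.5164 0.3495 0.104 ]
[array([0.5071, 0.3633, 0.104 ]), array([0.5252, 0.3632, 0.104 ])]
[0.50557103 0.40126014 0.07      ]
```

View pics/sc.png

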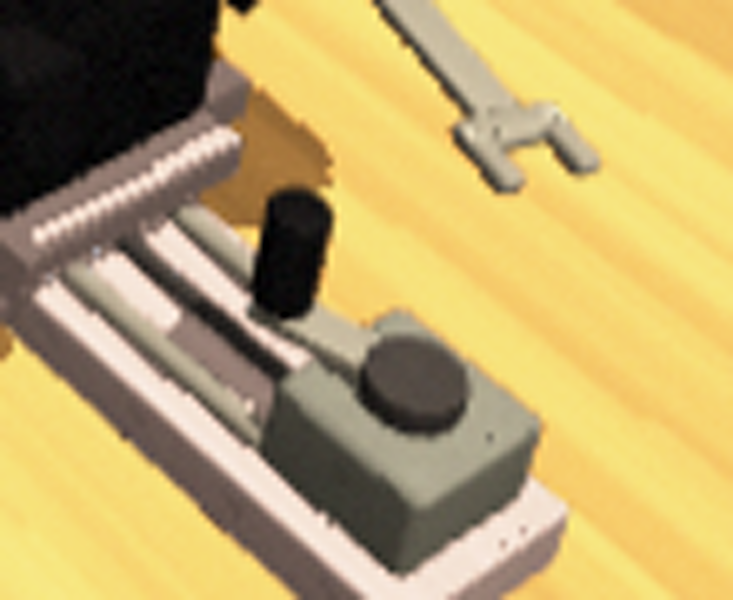

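```bash
python3 -c "
from h import *
move([0.5165,0.3628,0.073],1.5)
a=np.array([.5056,.4013]);f0=-.276
for n in range(4):
  pass
f=f0-np.radians(15)*np.arange(0,25)
p=a+.04*np.c_[-np.sin(f),-np.cos(f)]
d=p-p[0]
print(np.c_[d[:,1],d[:,0]].round(4).tolist())"
```

```text
dpos [0.0019 0.0078 0.1274] drot [-0.07  0.   -1.44] at [0.5089 0.3609 0.2004] q [0.44 0.55 1.46 0.   1.13 0.44] t 1.4
[[0.0, 0.0], [0.0041, 0.0096], [0.0106, 0.0178], [0.019, 0.024], [0.0287, 0.0279], [0.0391, 0.0291], [0.0494, 0.0276], [0.059, 0.0235], [0.0672, 0.017], [0.0734, 0.0086], [0.0773, -0.0011], [0.0785, -0.0115], [0.077, -0.0218], [0.0728, -0.0314], [0.0664, -0.0396], [0.058, -0.0458], [0.0483, -0.0497], [0.0379, -0.0509], [0.0276, -0.0494], [0.018, -0.0453], [0.0098, -0.0388], [0.0036, -0.0304], [-0.0003, -0.0207], [-0.0015, -0.0103], [0.0, 0.0]]
```

```bash
python3 - <<'E'
from h import *
w=cam("wrist"); print(status.get_obs()["position"])
g=cv2.cvtColor(w["pixels"],cv2.COLOR_BGR2GRAY)
for lo,hi,n in ((0,35,"knob"),(36,80,"disc")):
    nn,l,st,ce=cv2.connectedComponentsWithStats(cv2.inRange(g,lo,hi)[:220])
    for i in range(1,nn):
        if 100<st[i][4]<3000 and 200<ce[i][0]<300: print(n,st[i],ce[i].round(1), ray(w,*ce[i],.07 if n=="disc" else .09).round(4))
E
```

```text
[0.5086968  0.36114987 0.20053349]
knob [252 171  22  30 349] [262.6 184.5] [0.5159 0.3626 0.09  ]
disc [238 126  28  29 427] [251.1 140.8] [0.5049 0.4012 0.07  ]
disc [252 190   6  30 130] [254.5 206.6] [0.5082 0.3349 0.07  ]
```

Request:
arm_command --delta_rot '[[0,0,-1.4],[0,0,-1.4],[0,0,-1.4],[0,0,-1.4],[0,0,-1.4],[0,0,-1.4],[0,0,-1.4],[0,0,-1.4],[0,0,-1.4],[0,0,-1.4],[0,0,-1.4],[0,0,-1.4]]' --delta_pos '[[0.0016,0.0073,0.0],[0.0016,0.0073,0.03],[0.0016,0.0073,0.06],[0.0016,0.0073,0.09],[0.0016,0.0073,0.11],[0.0016,0.0073,0.12],[0.0016,0.0073,0.1275],[0.0016,0.0073,0.1275],[0.0016,0.0073,0.1275],[0.0016,0.0073,0.1275],[0.0016,0.0073,0.1275],[0.0016,0.0073,0.1275]]' --gripper '[-1,-1,-1,-1,-1,-1,-1,-0.5,0,0.5,1,1]' --grip_force 15

```text
time: 2.45
position: [0.5182, 0.3622, 0.0744]
tool_rot: [0.699, 0.715, 0.001, 0.0]
ft_force: [-0.8, -0.2, 0.1]
grip_width: 0.0617
grip_force: 0.0
```

Request:
arm_command --delta_rot '[[0,0,0],[0,0,0],[0,0,0],[0,0,0],[0,0,0],[0,0,0]]' --delta_pos '[[0,0,0],[0,0,0],[0,0,0],[0,0,0],[0,0,0],[0,0,0]]' --gripper '[1,1,1,1,1,1]'

```text
time: 2.95
position: [0.5174, 0.3618, 0.073]
tool_rot: [0.699, 0.715, -0.0, -0.0]
ft_force: [-0.7, -0.1, -0.4]
grip_width: 0.0217
grip_force: 1.1
```

Request:
arm_command --delta_rot '[[0,0,0],[0,0,0],[0,0,0],[0,0,0],[0,0,0],[0,0,0],[0,0,0],[0,0,0],[0,0,0],[0,0,0],[0,0,0],[0,0,0]]' --delta_pos '[[0.0039,0.0097,0],[0.0101,0.0181,0],[0.0183,0.0245,0],[0.0279,0.0286,0],[0.0383,0.0301,0],[0.0487,0.0289,0],[0.0583,0.025,0],[0.0667,0.0187,0],[0.0732,0.0105,0],[0.0773,0.0009,0],[0.0788,-0.0094,0],[0.0775,-0.0198,0]]' --gripper '[1,1,1,1,1,1,1,1,1,1,1,1]'

```text
time: 3.95
position: [0.4959, 0.4391, 0.0728]
tool_rot: [0.699, 0.715, 0.001, 0.0]
ft_force: [2.6, -2.8, -4.4]
grip_width: 0.0172
grip_force: 15.0
```

Request:
arm_command --delta_rot '[[0,0,0],[0,0,0],[0,0,0],[0,0,0],[0,0,0],[0,0,0],[0,0,0],[0,0,0],[0,0,0],[0,0,0],[0,0,0],[0,0,0]]' --delta_pos '[[-0.0039,-0.0097,0],[-0.0101,-0.0181,0],[-0.0183,-0.0245,0],[-0.0279,-0.0286,0],[-0.0383,-0.0301,0],[-0.0487,-0.0289,0],[-0.0583,-0.025,0],[-0.0667,-0.0187,0],[-0.0732,-0.0105,0],[-0.0773,-0.0009,0],[-0.0788,0.0094,0],[-0.0775,0.0198,0]]' --gripper '[1,1,1,1,1,1,1,1,1,1,1,1]'

```text
time: 4.95
position: [0.5196, 0.3612, 0.0732]
tool_rot: [0.699, 0.715, 0.0, 0.0]
ft_force: [-0.3, 0.2, -0.1]
grip_width: 0.0002
grip_force: 0.0
```

Request:
arm_command --delta_rot '[[0,0,0],[0,0,0],[0,0,0],[0,0,0],[0,0,0],[0,0,0],[0,0,0],[0,0,0],[0,0,0],[0,0,0],[0,0,0],[0,0,0]]' --delta_pos '[[0.0039,0.0097,0],[0.0101,0.0181,0],[0.0183,0.0245,0],[0.0279,0.0286,0],[0.0383,0.0301,0],[0.0487,0.0289,0],[0.0583,0.025,0],[0.0667,0.0187,0],[0.0732,0.0105,0],[0.0773,0.0009,0],[0.0788,-0.0094,0],[0.0775,-0.0198,0]]' --gripper '[1,1,1,1,1,1,1,1,1,1,1,1]'

```text
time: 5.95
position: [0.494, 0.4393, 0.0731]
tool_rot: [0.698, 0.716, -0.0, -0.0]
ft_force: [0.2, 0.1, -0.5]
grip_width: 0.0003
grip_force: 0.0
```

Request:
arm_command --delta_rot '[[0,0,0],[0,0,0],[0,0,0],[0,0,0],[0,0,0],[0,0,0],[0,0,0],[0,0,0],[0,0,0],[0,0,0],[0,0,0],[0,0,0]]' --delta_pos '[[-0.0039,-0.0097,0],[-0.0101,-0.0181,0],[-0.0183,-0.0245,0],[-0.0279,-0.0286,0],[-0.0383,-0.0301,0],[-0.0487,-0.0289,0],[-0.0583,-0.025,0],[-0.0667,-0.0187,0],[-0.0732,-0.0105,0],[-0.0773,-0.0009,0],[-0.0788,0.0094,0],[-0.0775,0.0198,0]]' --gripper '[1,1,1,1,1,1,1,1,1,1,1,1]'

```text
time: 6.95
position: [0.5181, 0.3605, 0.0727]
tool_rot: [0.699, 0.715, -0.001, -0.0]
ft_force: [-2.4, -1.4, -0.3]
grip_width: 0.0004
grip_force: 1.0
```

```bash
python3 - <<'E'
from h import *
print(status.get_obs()["position"],status.get_obs()["grip_width"])
s=cam("scene"); save(s,"sc2",(290,210,430,315))
E
```

```text
[0.51812255 0.36047272 0.07269484] 0.0003746012271366222
```

View pics/sc2.png

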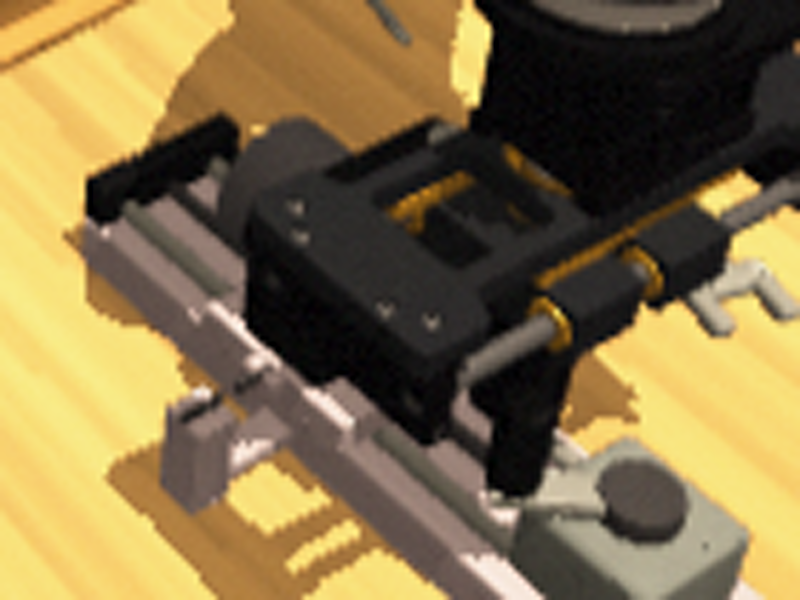

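Request:
arm_command --delta_rot '[[0,0,0],[0,0,0],[0,0,0],[0,0,0],[0,0,0],[0,0,0],[0,0,0],[0,0,0],[0,0,0]]' --delta_pos '[[0,0,-0.03],[0,0,-0.06],[0,0,-0.09],[0,0,-0.12],[0,0,-0.127],[0,0,-0.127],[0,0,-0.127],[0,0,-0.127],[0,0,-0.127]]' --gripper '[1,1,1,-1,-1,-1,-1,-1,-1]'

```text
time: 7.75
position: [0.5165, 0.3612, 0.1978]
tool_rot: [0.699, 0.715, -0.002, -0.001]
ft_force: [0.2, 0.5, -1.0]
grip_width: 0.0329
grip_force: 0.0
```

```bash
cat >> h.py <<'E'
def knob(w,rows=225):
    g=cv2.cvtColor(w["pixels"],cv2.COLOR_BGR2GRAY)
    nn,l,st,ce=cv2.connectedComponentsWithStats(cv2.inRange(g,36,80)[:rows])
    for i in range(1,nn):
        if 300<st[i][4]<900 and st[i][2]<40: print("disc",st[i],ray(w,*ce[i],.07).round(4))
    nn,l,st,ce=cv2.connectedComponentsWithStats(cv2.inRange(g,0,35)[:rows])
    for i in range(1,nn):
        if 150<st[i][4]<2000: print("dark",st[i],ray(w,*ce[i],.09).round(4))
E
python3 - <<'E'
from h import *
w=cam("wrist"); print(status.get_obs()["position"]); knob(w); save(w,"w2",(130,60,400,262))
E
```

```text
[0.51656081 0.36131782 0.1979472 ]
dark [270 156  20  24 208] [0.5379 0.3789 0.09  ]
dark [  0 210  12  15 152] [0.279  0.3253 0.09  ]
dark [  73  210  116   15 1459] [0.4025 0.3283 0.09  ]
dark [ 326  211  115   14 1442] [0.6338 0.3339 0.09  ]
dark [209 214  19  11 157] [0.4821 0.3278 0.09  ]
```

View pics/w2.png

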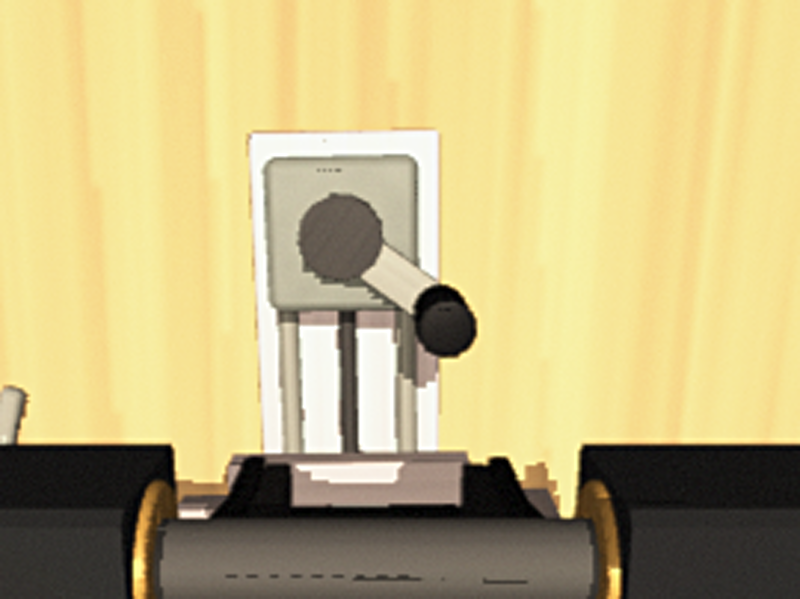

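Request:
arm_command --delta_rot '[[0,0,0],[0,0,0],[0,0,0],[0,0,0],[0,0,0],[0,0,0],[0,0,0],[0,0,0],[0,0,0],[0,0,0],[0,0,0]]' --delta_pos '[[-0.03,0.008,0],[-0.06,0.016,0],[-0.09,0.024,0],[-0.12,0.032,0.01],[-0.15,0.04,0.02],[-0.157,0.04,0.035],[-0.157,0.04,0.047],[-0.157,0.04,0.047],[-0.157,0.04,0.047],[-0.157,0.04,0.047],[-0.157,0.04,0.047]]' --gripper '[-1,-1,-1,-1,-1,-1,-1,-1,-1,-1,-1]'

```text
time: 8.72
position: [0.5616, 0.2065, 0.1536]
tool_rot: [0.698, 0.716, 0.001, 0.0]
ft_force: [-0.1, -0.7, -0.7]
grip_width: 0.0864
grip_force: 0.0
```

```bash
python3 - <<'E'
from h import *
w=cam("wrist"); print(status.get_obs()["position"],w["pose"][:3,3]); save(w,"w3",(150,20,410,215)); np.save("w3.npy",{k:w[k] for k in("pixels","pose","fx","fy","cx","cy")},allow_pickle=True)
E
```

```text
[0.56156358 0.20655139 0.1537722 ] [0.56129821 0.27141941 0.31660926]
```

View pics/w3.png

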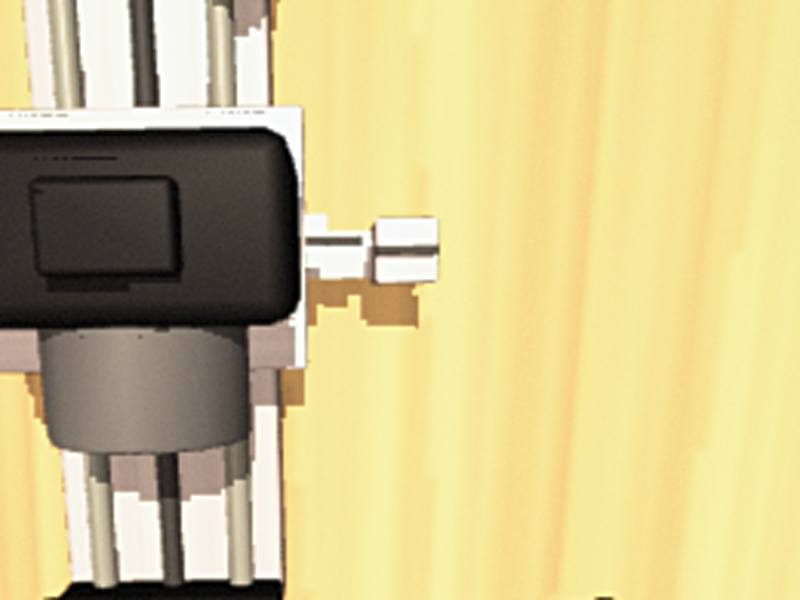

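```bash
cat >> h.py <<'E'
def pm(w,crop=(150,20,410,215),s=800/260,pu=(322,360),mu=(376,436),v=(215,285)):
    x0,y0,_,_=crop; g=cv2.cvtColor(w["pixels"],cv2.COLOR_BGR2GRAY).astype(float)
    def line(us,z,v=v):
        P=[]
        for u in range(int(np.ceil(us[0]/s+x0)),int(us[1]/s+x0)):
            r0,r1=int(v[0]/s+y0),int(v[1]/s+y0); c=np.clip(np.median(g[r0:r1,u])*0.8-g[r0:r1,u],0,None)
            if c.sum()>0:
                k=c.argmax(); sl=slice(max(k-2,0),k+3); r=(c[sl]*np.arange(r0,r1)[sl]).sum()/c[sl].sum(); P.append(ray(w,u,r,z))
        P=np.array(P); return np.median(P,axis=0),len(P),np.ptp(P[:,1])
    a,b=line(pu,.046),line(mu,.040); f=np.array([.0226,-.9996,0])
    print("pointer",a,"mark",b,"pointer ahead by mm",((a[0]-b[0])@f*1000).round(2))
E
python3 - <<'E'
from h import *
w=np.load("w3.npy",allow_pickle=True).item(); pm(w,v=(225,270))
for u,v in((23,100),(34,0),(0,0)): pass
k=260/800
for z in(.024,): print(ray(w,150+272*k,20+100*k,z),ray(w,150+283*k,20+560*k,z),ray(w,150+65*k,20+460*k,z))
# scale ref: block depth 18mm
print(ray(w,150+405*k,20+217*k,.04)-ray(w,150+405*k,20+283*k,.04))
move([.5379,.3789,.2])
E
```

```text
pointer (array([0.56468201, 0.2853362 , 0.046     ]), 12, np.float64(0.0002783055116533095)) mark (array([0.58332947, 0.28348207, 0.04      ]), 18, np.float64(0.00042667711093985483)) pointer ahead by mm -2.27
[0.54402799 0.32510541 0.024     ] [0.54902065 0.18533286 0.024     ] [0.47895086 0.21693355 0.024     ]
[-0.00080721  0.01814635  0.        ]
dpos [ 0.1729 -0.0193 -0.0462] drot [0. 0. 0.] at [0.5616 0.2066 0.1538] q [0.17 0.58 1.57 0.   1.   0.14] t 8.8
```

Request:
arm_command --delta_rot '[[0,0,0],[0,0,0],[0,0,0],[0,0,0],[0,0,0],[0,0,0],[0,0,0],[0,0,0],[0,0,0],[0,0,0],[0,0,0],[0,0,0]]' --delta_pos '[[0.02,-0.003,-0.02],[0.05,-0.006,-0.03],[0.08,-0.009,-0.03],[0.11,-0.012,-0.03],[0.14,-0.016,-0.02],[0.173,-0.0193,0],[0.173,-0.0193,0.02],[0.173,-0.0193,0.04],[0.173,-0.0193,0.06],[0.173,-0.0193,0.075],[0.173,-0.0193,0.0808],[0.173,-0.0193,0.0808]]' --gripper '[-1,-1,-1,-1,-1,-1,-1,-1,-1,-1,-1,0]'

```text
time: 9.77
position: [0.5367, 0.3783, 0.0711]
tool_rot: [0.698, 0.716, -0.001, -0.0]
ft_force: [-0.6, -0.2, -0.2]
grip_width: 0.0848
grip_force: 0.0
```

Request:
arm_command --delta_rot '[[0,0,0],[0,0,0],[0,0,0],[0,0,0],[0,0,0],[0,0,0],[0,0,0],[0,0,0],[0,0,0],[0,0,0],[0,0,0],[0,0,0]]' --delta_pos '[[0,0,0],[0,0,0],[0,0,0],[0,0,0],[0,0,0],[0,0,0],[0,0,0],[0,0,0],[0,0,0],[0,0,0],[0,0,0],[0,0,0]]' --gripper '[1,1,1,1,1,1,1,1,1,1,1,1]' --grip_force 25

```text
time: 10.77
position: [0.5371, 0.3783, 0.0721]
tool_rot: [0.699, 0.715, -0.001, -0.0]
ft_force: [-1.3, 1.1, 0.8]
grip_width: 0.0172
grip_force: 25.0
```

```bash
python3 - <<'E'
import numpy as np
def arc(t0,a):
    t=t0+np.array(a); return np.c_[.04*(np.cos(t0)-np.cos(t)),.04*(np.sin(t0)-np.sin(t))].round(4).tolist()
t0=-.95
b=-np.radians(np.arange(12.5,151,12.5)); print(arc(t0,b))
f=np.radians(np.arange(1,13)*12.); print(arc(t0+b[-1],f))
f2=np.radians(np.arange(1,13)*12.); print(arc(t0+b[-1]+f[-1],f2))
E
```

```text
[[0.0076, 0.0043], [0.0159, 0.0068], [0.0246, 0.0074], [0.0332, 0.0062], [0.0414, 0.0031], [0.0487, -0.0016], [0.0548, -0.0079], [0.0593, -0.0153], [0.0622, -0.0235], [0.0633, -0.0321], [0.0624, -0.0408], [0.0597, -0.0491]]
[[0.0026, 0.0079], [0.0036, 0.0162], [0.0028, 0.0246], [0.0002, 0.0325], [-0.0039, 0.0398], [-0.0094, 0.0461], [-0.0162, 0.051], [-0.0238, 0.0545], [-0.0319, 0.0563], [-0.0403, 0.0564], [-0.0485, 0.0547], [-0.0562, 0.0513]]
[[-0.0068, -0.0049], [-0.0124, -0.011], [-0.0167, -0.0182], [-0.0193, -0.0262], [-0.0203, -0.0345], [-0.0194, -0.0428], [-0.0169, -0.0508], [-0.0128, -0.0581], [-0.0072, -0.0643], [-0.0005, -0.0693], [0.0071, -0.0727], [0.0153, -0.0745]]
```

Request:
arm_command --delta_rot '[[0,0,0],[0,0,0],[0,0,0],[0,0,0],[0,0,0],[0,0,0],[0,0,0],[0,0,0],[0,0,0],[0,0,0],[0,0,0],[0,0,0]]' --delta_pos '[[0.0076,0.0043,0],[0.0159,0.0068,0],[0.0246,0.0074,0],[0.0332,0.0062,0],[0.0414,0.0031,0],[0.0487,-0.0016,0],[0.0548,-0.0079,0],[0.0593,-0.0153,0],[0.0622,-0.0235,0],[0.0633,-0.0321,0],[0.0624,-0.0408,0],[0.0597,-0.0491,0]]' --gripper '[1,1,1,1,1,1,1,1,1,1,1,1]'

```text
time: 11.77
position: [0.4893, 0.4377, 0.0722]
tool_rot: [0.698, 0.716, 0.002, 0.002]
ft_force: [3.7, -3.1, -0.8]
grip_width: 0.0172
grip_force: 25.0
```

Request:
arm_command --delta_rot '[[0,0,0],[0,0,0],[0,0,0]]' --delta_pos '[[0,0,0],[0,0,0],[0,0,0]]' --gripper '[1,1,1]'

```text
time: 12.02
position: [0.4876, 0.4369, 0.0722]
tool_rot: [0.699, 0.715, -0.0, 0.0]
ft_force: [0.7, -4.0, -0.2]
grip_width: 0.0174
grip_force: 25.0
```

Request:
arm_command --delta_rot '[[0,0,0],[0,0,0],[0,0,0],[0,0,0],[0,0,0],[0,0,0],[0,0,0],[0,0,0],[0,0,0],[0,0,0],[0,0,0],[0,0,0]]' --delta_pos '[[0.0026,0.0079,0],[0.0036,0.0162,0],[0.0028,0.0246,0],[0.0002,0.0325,0],[-0.0039,0.0398,0],[-0.0094,0.0461,0],[-0.0162,0.051,0],[-0.0238,0.0545,0],[-0.0319,0.0563,0],[-0.0403,0.0564,0],[-0.0485,0.0547,0],[-0.0562,0.0513,0]]' --gripper '[1,1,1,1,1,1,1,1,1,1,1,1]'

```text
time: 13.02
position: [0.54, 0.3835, 0.0722]
tool_rot: [0.699, 0.715, 0.001, -0.001]
ft_force: [-3.2, 3.6, -0.5]
grip_width: 0.0169
grip_force: 25.0
```

Request:
arm_command --delta_rot '[[0,0,0],[0,0,0],[0,0,0],[0,0,0],[0,0,0],[0,0,0],[0,0,0],[0,0,0],[0,0,0],[0,0,0],[0,0,0],[0,0,0]]' --delta_pos '[[-0.0068,-0.0049,0],[-0.0124,-0.011,0],[-0.0167,-0.0182,0],[-0.0193,-0.0262,0],[-0.0203,-0.0345,0],[-0.0194,-0.0428,0],[-0.0169,-0.0508,0],[-0.0128,-0.0581,0],[-0.0072,-0.0643,0],[-0.0005,-0.0693,0],[0.0071,-0.0727,0],[0.0153,-0.0745,0]]' --gripper '[1,1,1,1,1,1,1,1,1,1,1,1]'

```text
time: 14.02
position: [0.4637, 0.3959, 0.0722]
tool_rot: [0.698, 0.716, -0.001, -0.0]
ft_force: [1.8, -2.2, -2.5]
grip_width: 0.0174
grip_force: 25.0
```

Request:
arm_command --delta_rot '[[0,0,0],[0,0,0],[0,0,0],[0,0,0],[0,0,0],[0,0,0],[0,0,0],[0,0,0],[0,0,0],[0,0,0]]' --delta_pos '[[0,0,0],[0,0,0],[0,0,0],[0,0,0],[0,0,0],[0,0,0],[0,0,0],[0,0,-0.02],[0,0,-0.05],[0,0,-0.08]]' --gripper '[1,1,1,0,-1,-1,-1,-1,-1,-1]'

```text
time: 14.85
position: [0.465, 0.3948, 0.1523]
tool_rot: [0.699, 0.715, -0.001, -0.0]
ft_force: [0.7, 0.6, -0.0]
grip_width: 0.056
grip_force: 0.0
```

```bash
python3 -c "
from h import *
move([.5616,.2066,.1538])"
```

```text
dpos [-0.1904  0.0922 -0.0015] drot [0. 0. 0.] at [0.465  0.3948 0.1523] q [ 0.52  0.59  1.54 -0.    1.01  0.5 ] t 14.8
```

Request:
arm_command --delta_rot '[[0,0,0],[0,0,0],[0,0,0],[0,0,0],[0,0,0],[0,0,0],[0,0,0],[0,0,0],[0,0,0],[0,0,0],[0,0,0],[0,0,0]]' --delta_pos '[[-0.028,0.013,-0.02],[-0.056,0.026,-0.02],[-0.084,0.04,-0.02],[-0.112,0.054,-0.02],[-0.14,0.068,-0.02],[-0.165,0.08,-0.02],[-0.19,0.092,0],[-0.19,0.092,0],[-0.19,0.092,0],[-0.19,0.092,0],[-0.19,0.092,0],[-0.19,0.092,0]]' --gripper '[-1,-1,-1,-1,-1,-1,-1,-1,-1,-1,-1,-1]'

```text
time: 15.85
position: [0.5613, 0.2087, 0.1528]
tool_rot: [0.698, 0.716, 0.0, 0.0]
ft_force: [-0.6, -1.1, 0.0]
grip_width: 0.0872
grip_force: 0.0
```

```bash
python3 - <<'E'
from h import *
w=cam("wrist"); print(status.get_obs()["position"]); pm(w,v=(225,270))
im=w["pixels"][20:215,150:410]; np.save("w4.npy",{k:w[k] for k in("pixels","pose","fx","fy","cx","cy")},allow_pickle=True)
save(w,"w4",(150,20,410,215)); save(w,"w4c",(235,70,305,122))
E
```

```text
[0.56134554 0.20876581 0.15281852]
pointer (array([0.56449835, 0.28334666, 0.046     ]), 12, np.float64(0.00020666193186330561)) mark (array([0.58307552, 0.28343824, 0.04      ]), 18, np.float64(0.000684591805521495)) pointer ahead by mm -0.33
```

View pics/w4c.png

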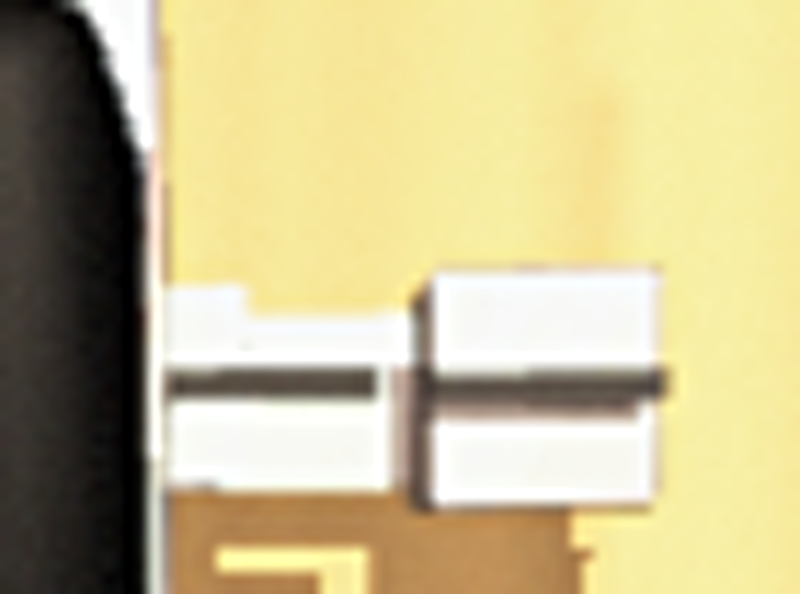

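Request:
arm_command --delta_rot '[[0,0,0],[0,0,0],[0,0,0],[0,0,0],[0,0,0],[0,0,0],[0,0,0],[0,0,0],[0,0,0],[0,0,0],[0,0,0],[0,0,0]]' --delta_pos '[[-0.01,-0.001,-0.03],[-0.05,-0.006,-0.05],[-0.09,-0.01,-0.06],[-0.13,-0.015,-0.07],[-0.17,-0.019,-0.08],[-0.21,-0.024,-0.09],[-0.25,-0.028,-0.097],[-0.29,-0.033,-0.097],[-0.33,-0.037,-0.097],[-0.37,-0.042,-0.097],[-0.41,-0.046,-0.097],[-0.44,-0.05,-0.097]]' --gripper '[-1,-1,-1,-1,-1,-1,-1,-1,-1,-1,-1,-1]'

```text
time: 16.9
position: [0.5221, -0.236, 0.2499]
tool_rot: [0.699, 0.715, -0.0, 0.001]
ft_force: [1.4, 0.1, -0.5]
grip_width: 0.0872
grip_force: 0.0
```

Request:
arm_command --delta_rot '[[0,0,0],[0,0,0],[0,0,0],[0,0,0],[0,0,0],[0,0,0]]' --delta_pos '[[-0.018,-0.002,0],[-0.018,-0.002,0],[-0.018,-0.002,0],[-0.018,-0.002,0],[-0.018,-0.002,0],[-0.018,-0.002,0]]' --gripper '[-1,-1,-1,-1,-1,-1]'

```text
time: 17.4
position: [0.5206, -0.2497, 0.2494]
tool_rot: [0.698, 0.716, 0.0, -0.0]
ft_force: [-0.6, 1.0, -0.2]
grip_width: 0.0873
grip_force: 0.0
```

```bash
python3 - <<'E'
from h import *
w=cam("wrist"); print(status.get_obs()["position"],status.get_obs()["tool_rot"]); save(w,"w5"); np.save("w5.npy",{k:w[k] for k in("pixels","pose","fx","fy","cx","cy")},allow_pickle=True)
E
```

```text
[ 0.5206038  -0.24994715  0.24937738] [ 6.97942420e-01  7.16153869e-01  4.94814361e-05 -1.08461667e-04]
```

View pics/w5.png

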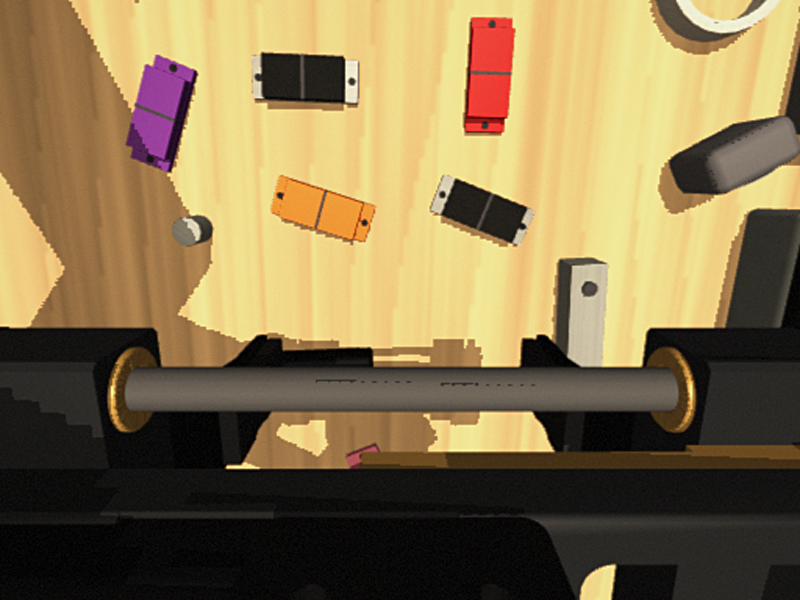

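```bash
cat >> h.py <<'E'
def pads(w,rows=205,z=.018,lo=0,hi=45,amin=900,amax=6000):
    g=w["pixels"].max(axis=2)
    m=cv2.inRange(g,lo,hi)[:rows]
    cs,_=cv2.findContours(cv2.morphologyEx(m,cv2.MORPH_CLOSE,np.ones((5,5))),cv2.RETR_EXTERNAL,cv2.CHAIN_APPROX_NONE)
    for c in cs:
        a=cv2.contourArea(c)
        if amin<a<amax:
            P=np.array([ray(w,u,v,z)[:2]*1000 for u,v in c[:,0]]).astype(np.float32)
            (cx,cy),(l,b),an=cv2.minAreaRect(P)
            if l<b: l,b,an=b,l,an-90
            if l<110: print("rect px",c[:,0].mean(0).round(),"centre mm",round(cx,1),round(cy,1),"size",round(l,1),round(b,1),"long axis deg",round(an,1))
E
python3 - <<'E'
from h import *
w=np.load("w5.npy",allow_pickle=True).item()
pads(w)
k=.64
print("stop top",[ray(w,u*k,v*k,.034).round(4) for u,v in((567,259),(605,263))], "base face", ray(w,557*k,340*k,.0).round(4))
print("dark side padB plate ends",[ray(w,u*k,v*k,.007).round(4) for u,v in((253,75),(358,80),(432,193),(534,228))])
save(w,"w5c",(150,20,350,165))
E
```

```text
rect px [488. 169.] centre mm 827.8 -250.0 size 91.7 38.7 long axis deg -89.9
rect px [309. 134.] centre mm 588.3 -208.2 size 74.4 30.0 long axis deg -19.5
rect px [193.  49.] centre mm 439.9 -110.7 size 66.5 32.5 long axis deg -0.6
stop top [array([ 0.6569, -0.2443,  0.034 ]), array([ 0.6881, -0.2468,  0.034 ])] base face [ 0.6683 -0.3253  0.    ]
dark side padB plate ends [array([ 0.401 , -0.1077,  0.007 ]), array([ 0.4844, -0.1092,  0.007 ]), array([ 0.5469, -0.1956,  0.007 ]), array([ 0.6354, -0.2226,  0.007 ])]
```

View pics/w5c.png

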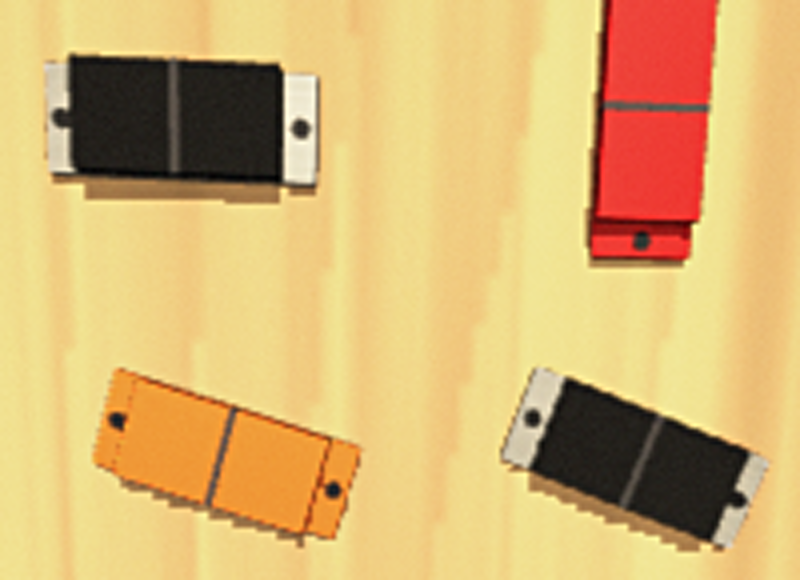

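```bash
python3 - <<'E'
from h import *
w=np.load("w5.npy",allow_pickle=True).item()
print("A",ray(w,310.6,135.3,.018),"B",ray(w,193.6,49.3,.018))
move([.440,-.1107,.10],89.4)
move([.440,-.1107,.10],4)
E
```

```text
A [ 0.59080464 -0.20897149  0.018     ] B [ 0.44242027 -0.11026314  0.018     ]
dpos [ 0.1412 -0.077   0.1494] drot [ 1.000e-02 -1.000e-02 -8.792e+01] at [ 0.5206 -0.2499  0.2494] q [-0.64  0.43  1.52  0.    1.19 -0.67] t 17.4
dpos [ 0.1412 -0.077   0.1494] drot [-0.   -0.01 -2.52] at [ 0.5206 -0.2499  0.2494] q [-0.64  0.43  1.52  0.    1.19 -0.67] t 17.4
```

Request:
arm_command --delta_rot '[[0,0,-7],[0,0,-14],[0,0,-21],[0,0,-28],[0,0,-35],[0,0,-42],[0,0,-49],[0,0,-56],[0,0,-63],[0,0,-70],[0,0,-77],[0,0,-84]]' --delta_pos '[[0.014,-0.007,0.012],[0.028,-0.014,0.025],[0.042,-0.021,0.038],[0.056,-0.028,0.05],[0.07,-0.035,0.062],[0.085,-0.042,0.075],[0.1,-0.05,0.09],[0.115,-0.058,0.105],[0.13,-0.066,0.12],[0.141,-0.076,0.135],[0.141,-0.076,0.15],[0.141,-0.076,0.15]]' --gripper '[-1,-1,-1,-1,-1,-1,-1,-1,-1,-1,-1,-1]'

```text
time: 18.45
position: [0.4389, -0.1099, 0.0974]
tool_rot: [0.036, 0.999, 0.001, -0.002]
ft_force: [0.5, 0.1, 0.5]
grip_width: 0.0868
grip_force: 0.0
```

Request:
arm_command --delta_rot '[[0,0,-3.9],[0,0,-3.9],[0,0,-3.9],[0,0,-3.9]]' --delta_pos '[[0,0,0],[0,0,0],[0,0,0],[0,0,0]]' --gripper '[-1,-1,-1,-1]'

```text
time: 18.78
position: [0.4414, -0.1121, 0.0995]
tool_rot: [0.007, 1.0, -0.0, 0.0]
ft_force: [0.5, 0.3, -0.5]
grip_width: 0.0872
grip_force: 0.0
```

```bash
python3 - <<'E'
from h import *
move([.441,-.1105,.005],89.4)
E
```

```text
dpos [0.0005 0.0016 0.0945] drot [-0.02  0.04 -0.2 ] at [ 0.4414 -0.1121  0.0995] q [-0.49  0.52  1.96  0.    0.66 -2.05] t 18.8
```

Request:
arm_command --delta_rot '[[0,0,0],[0,0,0],[0,0,0],[0,0,0],[0,0,0],[0,0,0],[0,0,0],[0,0,0],[0,0,0],[0,0,0],[0,0,0],[0,0,0]]' --delta_pos '[[0.0005,0.0016,0.03],[0.0005,0.0016,0.055],[0.0005,0.0016,0.075],[0.0005,0.0016,0.088],[0.0005,0.0016,0.0945],[0.0005,0.0016,0.0945],[0.0005,0.0016,0.0945],[0.0005,0.0016,0.0945],[0.0005,0.0016,0.0945],[0.0005,0.0016,0.0945],[0.0005,0.0016,0.0945],[0.0005,0.0016,0.0945]]' --gripper '[-1,-1,-1,-1,-1,-1,-0.5,0.2,1,1,1,1]'

```text
time: 19.78
position: [0.4408, -0.1108, 0.0052]
tool_rot: [0.006, 1.0, -0.0, 0.0]
ft_force: [1.1, 0.5, 0.2]
grip_width: 0.055
grip_force: 0.0
```

Request:
arm_command --delta_rot '[[0,0,0],[0,0,0],[0,0,0],[0,0,0],[0,0,0],[0,0,0]]' --delta_pos '[[0,0,0],[0,0,0],[0,0,0],[0,0,0],[0,0,0],[0,0,0]]' --gripper '[1,1,1,1,1,1]'

```text
time: 20.28
position: [0.4404, -0.1105, 0.0048]
tool_rot: [0.006, 1.0, 0.0, -0.0]
ft_force: [-0.4, -0.0, 1.1]
grip_width: 0.0322
grip_force: 25.0
```

Request:
arm_command --delta_rot '[[0,0,0],[0,0,0],[0,0,7],[0,0,14],[0,0,21],[0,0,28],[0,0,35],[0,0,42],[0,0,49],[0,0,56],[0,0,63],[0,0,70]]' --delta_pos '[[0,0,-0.02],[0,0,-0.05],[-0.01,0.005,-0.08],[-0.02,0.01,-0.11],[-0.03,0.015,-0.14],[-0.04,0.02,-0.17],[-0.05,0.03,-0.195],[-0.06,0.035,-0.195],[-0.07,0.04,-0.195],[-0.08,0.05,-0.195],[-0.08,0.05,-0.195],[-0.08,0.05,-0.195]]' --gripper '[1,1,1,1,1,1,1,1,1,1,1,1]'

```text
time: 21.28
position: [0.5212, -0.0611, 0.1993]
tool_rot: [0.581, 0.814, -0.0, -0.0]
ft_force: [-0.5, 0.5, -1.4]
grip_width: 0.0316
grip_force: 25.0
```

Request:
arm_command --delta_rot '[[0,0,7],[0,0,14],[0,0,15.5],[0,0,15.5],[0,0,15.5],[0,0,15.5],[0,0,15.5]]' --delta_pos '[[0,0,0],[0,0,0],[0,0,0],[0,0,0],[0,0,0],[0,0,0],[0,0,0]]' --gripper '[1,1,1,1,1,1,1]'

```text
time: 21.87
position: [0.521, -0.0617, 0.1996]
tool_rot: [0.683, 0.73, -0.0, -0.0]
ft_force: [0.1, -1.3, -1.7]
grip_width: 0.032
grip_force: 25.0
```

```bash
python3 - <<'E'
from h import *
w=cam("wrist"); print(status.get_obs()["position"],status.get_obs()["tool_rot"]); save(w,"w6"); np.save("w6.npy",{k:w[k] for k in("pixels","pose","fx","fy","cx","cy")},allow_pickle=True)
E
```

```text
[ 0.52111274 -0.06171609  0.19963355] [ 6.83390087e-01  7.30053401e-01 -7.72594470e-05 -1.19206181e-04]
```

View pics/w6.png

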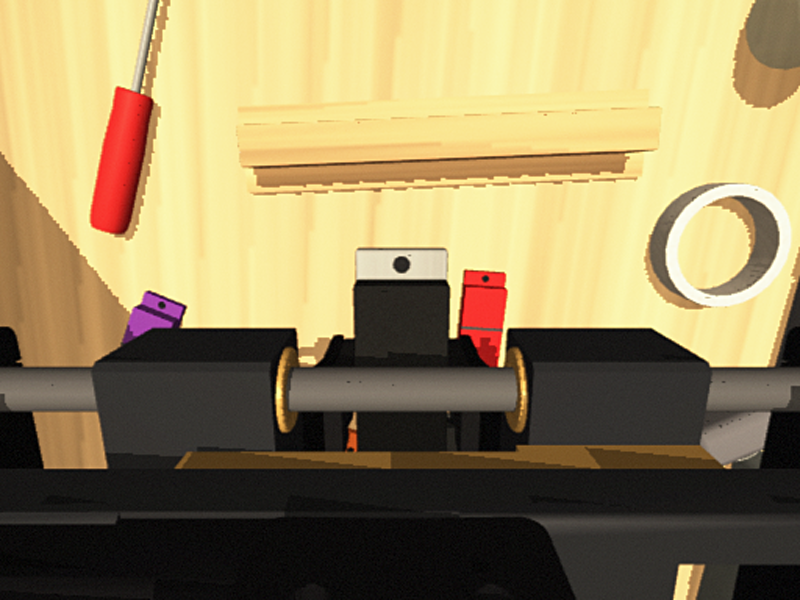

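```bash
python3 - <<'E'
from h import *
w=np.load("w6.npy",allow_pickle=True).item(); k=.64
g=cv2.cvtColor(w["pixels"],cv2.COLOR_BGR2GRAY).astype(int)
for u in(180,250,320,380): print(u,[(v,g[v,u]) for v in range(55,125,1) if abs(g[v+1,u]-g[v-1,u])>12])
c=[ray(w,u*k,v*k,.045) for u,v in((238,125),(660,105),(660,150),(238,167))]
for p in c: print(p.round(4))
print("pad end",ray(w,402*k,247*k,.2016).round(4),[ray(w,u*k,247*k,.2016).round(4) for u in(356,447)])
E
```

```text
180 [(67, np.int64(221)), (77, np.int64(229)), (79, np.int64(217)), (94, np.int64(215)), (95, np.int64(204)), (104, np.int64(214)), (105, np.int64(174)), (106, np.int64(69)), (107, np.int64(127)), (108, np.int64(162)), (112, np.int64(153)), (118, np.int64(144)), (119, np.int64(227)), (121, np.int64(219)), (122, np.int64(199)), (123, np.int64(161)), (124, np.int64(236))]
250 [(74, np.int64(229)), (76, np.int64(219)), (91, np.int64(219)), (92, np.int64(206)), (101, np.int64(210)), (102, np.int64(183)), (103, np.int64(57)), (104, np.int64(101)), (105, np.int64(154)), (113, np.int64(142)), (115, np.int64(141)), (116, np.int64(229)), (118, np.int64(223)), (119, np.int64(201)), (120, np.int64(159)), (121, np.int64(239))]
320 [(98, np.int64(214)), (99, np.int64(191)), (100, np.int64(61)), (101, np.int64(102)), (102, np.int64(154)), (110, np.int64(143)), (112, np.int64(147)), (113, np.int64(232)), (116, np.int64(228)), (117, np.int64(151)), (118, np.int64(160)), (119, np.int64(239))]
380 [(69, np.int64(228)), (71, np.int64(227)), (96, np.int64(227)), (97, np.int64(110)), (98, np.int64(63)), (99, np.int64(152)), (111, np.int64(142)), (112, np.int64(229)), (113, np.int64(230)), (114, np.int64(187)), (115, np.int64(153)), (116, np.int64(234))]
[0.4125 0.0295 0.045 ]
[0.6784 0.059  0.045 ]
[0.6837 0.0321 0.045 ]
[0.412  0.0036 0.045 ]
pad end [ 0.5201 -0.0195  0.2016] [array([ 0.5044, -0.0206,  0.2016]), array([ 0.5356, -0.0185,  0.2016])]
```

```bash
python3 - <<'E'
from h import *
w=np.load("w6.npy",allow_pickle=True).item(); k=.64
n=[ray(w,u,v,.045) for u,v in((180,105.5),(250,102.5),(320,99.7),(380,97.3))]
f=[ray(w,u,v,.045) for u,v in((180,78),(250,75.2))]
m=[ray(w,u,v,.045) for u,v in((180,94.5),(250,91.5))]
for s in (n,f,m): s=np.array(s); p=np.polyfit(s[:,0],s[:,1],1); print(p.round(4),np.degrees(np.arctan(p[0])).round(2), "y at x=.54:",np.polyval(p,.54).round(4))
for u in (250,):
  print("foot",[ray(w,u,v,z).round(4) for v,z in((118.7*1,.004),(120.5,0),(62.5,.004),(65,.004))])
g=cv2.cvtColor(w["pixels"],cv2.COLOR_BGR2GRAY); print(g[55:128,250].tolist())
t=cam("top"); save(t,"t2",(200,140,270,250),scale=5)
E
```

```text
[ 0.1056 -0.0396] 6.03 y at x=.54: 0.0174
[ 0.1039 -0.0125] 5.93 y at x=.54: 0.0436
[ 0.1071 -0.0296] 6.11 y at x=.54: 0.0282
foot [array([ 0.5109, -0.0021,  0.004 ]), array([ 0.511 , -0.0042,  0.    ]), array([0.5072, 0.0585, 0.004 ]), array([0.5074, 0.0559, 0.004 ])]
[220, 219, 221, 221, 221, 221, 221, 222, 223, 224, 230, 232, 231, 230, 228, 229, 230, 230, 230, 229, 205, 219, 222, 223, 222, 223, 224, 225, 224, 226, 226, 225, 226, 223, 224, 226, 219, 206, 200, 204, 210, 210, 211, 210, 208, 207, 210, 183, 57, 101, 154, 152, 158, 155, 148, 145, 144, 148, 142, 131, 141, 229, 226, 223, 201, 159, 239, 236, 234, 234, 234, 232, 233]
```

View pics/t2.png

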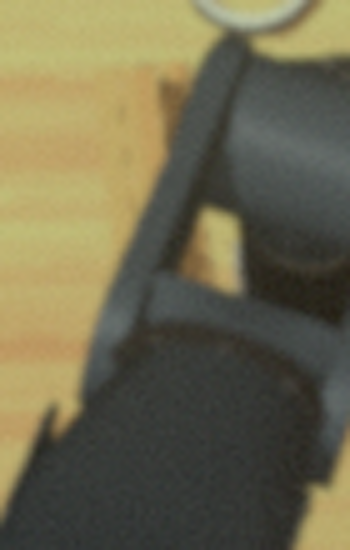

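```bash
python3 - <<'E'
from h import *
move([.486,.0248,.10],6)
move([.486,.0248,.0505],6)
E
```

```text
dpos [ 0.0886 -0.0294  0.0997] drot [-0.01 -0.   -2.22] at [ 0.5212 -0.0617  0.1997] q [-0.33  0.42  1.71 -0.    1.01 -0.4 ] t 22.0
dpos [ 0.0886 -0.0294  0.1492] drot [-0.01 -0.   -2.22] at [ 0.5212 -0.0617  0.1997] q [-0.33  0.42  1.71 -0.    1.01 -0.4 ] t 22.0
```

Request:
arm_command --delta_rot '[[0,0,-2.2],[0,0,-2.2],[0,0,-2.2],[0,0,-2.2],[0,0,-2.2],[0,0,-2.2],[0,0,-2.2],[0,0,-2.2],[0,0,-2.2],[0,0,-2.2]]' --delta_pos '[[0.02,-0.007,0],[0.045,-0.015,0.02],[0.07,-0.023,0.04],[0.0886,-0.0294,0.07],[0.0886,-0.0294,0.1],[0.0886,-0.0294,0.12],[0.0886,-0.0294,0.13],[0.0886,-0.0294,0.138],[0.0886,-0.0294,0.138],[0.0886,-0.0294,0.138]]' --gripper '[1,1,1,1,1,1,1,1,1,1]'

```text
time: 22.8
position: [0.4868, 0.0244, 0.0621]
tool_rot: [0.67, 0.743, 0.0, 0.0]
ft_force: [0.4, 0.9, -1.9]
grip_width: 0.0314
grip_force: 25.0
```

```bash
python3 - <<'E'
from h import *
move([.486,.0248,.0505],6)
E
```

```text
dpos [ 0.0005 -0.0008  0.0116] drot [ 0.05  0.02 -0.07] at [0.4868 0.0244 0.0621] q [-0.18  0.62  1.91 -0.    0.62 -0.28] t 22.8
```

Request:
arm_command --delta_rot '[[0,0,0],[0,0,0],[0,0,0],[0,0,0],[0,0,0],[0,0,0]]' --delta_pos '[[0,0,0.004],[0,0,0.008],[0,0,0.01],[0,0,0.0115],[0,0,0.0115],[0,0,0.0115]]' --gripper '[1,1,1,1,1,1]'

```text
time: 23.3
position: [0.4861, 0.0247, 0.0503]
tool_rot: [0.669, 0.743, 0.0, 0.0]
ft_force: [-0.3, -0.2, -1.3]
grip_width: 0.0316
grip_force: 25.0
```

Request:
arm_command --delta_rot '[[0,0,0],[0,0,0],[0,0,0],[0,0,0],[0,0,0],[0,0,0],[0,0,0],[0,0,0],[0,0,0],[0,0,0],[0,0,0],[0,0,0]]' --delta_pos '[[0,0,0],[0,0,0],[0,0,0],[0,0,0],[0,0,0],[0,0,0],[0,0,-0.01],[0,0,-0.03],[0,0,-0.06],[0,0,-0.09],[0,0,-0.12],[0,0,-0.15]]' --gripper '[0.3,0,-0.4,-1,-1,-1,-1,-1,-1,-1,-1,-1]'

```text
time: 24.3
position: [0.4856, 0.0249, 0.2024]
tool_rot: [0.669, 0.743, 0.0, 0.0]
ft_force: [0.8, -0.2, -0.1]
grip_width: 0.0861
grip_force: 0.0
```

```bash
python3 - <<'E'
from h import *
move([.590,-.209,.12],70.5)
E
```

```text
dpos [-0.2435  0.0796  0.0824] drot [ 1.000e-02  1.000e-02 -6.454e+01] at [0.4856 0.0249 0.2024] q [-0.18  0.37  1.8   0.    0.97 -0.28] t 24.3
```

Request:
arm_command --delta_rot '[[0,0,-7],[0,0,-14],[0,0,-21],[0,0,-28],[0,0,-35],[0,0,-42],[0,0,-49],[0,0,-56],[0,0,-63],[0,0,-64.1],[0,0,-64.1],[0,0,-64.1]]' --delta_pos '[[-0.027,0.009,0],[-0.054,0.018,0],[-0.08,0.027,0],[-0.108,0.035,0.01],[-0.135,0.044,0.02],[-0.162,0.053,0.03],[-0.19,0.062,0.04],[-0.217,0.071,0.06],[-0.2435,0.0796,0.08],[-0.2435,0.0796,0.0824],[-0.2435,0.0796,0.0824],[-0.2435,0.0796,0.0824]]' --gripper '[-0.38,-0.38,-0.38,-0.38,-0.38,-0.38,-0.38,-0.38,-0.38,-0.38,-0.38,-0.38]'

```text
time: 25.3
position: [0.5898, -0.2085, 0.118]
tool_rot: [0.174, 0.985, 0.0, -0.001]
ft_force: [-0.5, -1.3, -0.3]
grip_width: 0.0599
grip_force: 0.0
```

```bash
python3 - <<'E'
from h import *
c=cam("wrist"); pads(c,rows=225,amin=400)
move([.590,-.209,.005],70)
E
```

```text
rect px [256. 185.] centre mm 588.2 -208.4 size 71.8 30.4 long axis deg -19.3
rect px [ 33. 101.] centre mm 449.8 -361.6 size 102.3 61.8 long axis deg 3.8
dpos [-0.0002 -0.0008  0.1136] drot [ 0.02 -0.02  0.02] at [ 0.5901 -0.2082  0.1186] q [-0.52  0.66  1.52  0.    0.97 -1.74] t 25.4
```

Request:
arm_command --delta_rot '[[0,0,-0.5],[0,0,-0.5],[0,0,-0.5],[0,0,-0.5],[0,0,-0.5],[0,0,-0.5],[0,0,-0.5],[0,0,-0.5],[0,0,-0.5],[0,0,-0.5],[0,0,-0.5],[0,0,-0.5]]' --delta_pos '[[0,-0.0005,0.03],[0,-0.0005,0.06],[0,-0.0005,0.085],[0,-0.0005,0.1],[0,-0.0005,0.108],[0,-0.0005,0.1136],[0,-0.0005,0.1136],[0,-0.0005,0.1136],[0,-0.0005,0.1136],[0,-0.0005,0.1136],[0,-0.0005,0.1136],[0,-0.0005,0.1136]]' --gripper '[-0.38,-0.38,-0.38,-0.38,-0.38,-0.38,-0.38,0.2,1,1,1,1]'

```text
time: 26.35
position: [0.5907, -0.2099, 0.0049]
tool_rot: [0.169, 0.986, -0.0, 0.001]
ft_force: [-0.1, 0.0, 0.1]
grip_width: 0.0343
grip_force: 0.0
```

Request:
arm_command --delta_rot '[[0,0,0],[0,0,0],[0,0,0],[0,0,0]]' --delta_pos '[[0,0,0],[0,0,0],[0,0,0],[0,0,0]]' --gripper '[1,1,1,1]'

```text
time: 26.68
position: [0.5907, -0.2097, 0.0048]
tool_rot: [0.169, 0.986, -0.0, 0.0]
ft_force: [0.1, -0.9, 6.2]
grip_width: 0.0317
grip_force: 25.0
```

```bash
python3 - <<'E'
from h import *
move([.590,-.209,.2],6)
move([.606,.0374,.15],6)
E
```

```text
dpos [ 0.0007  0.0004 -0.1952] drot [2.000e-02 4.000e-02 6.455e+01] at [ 0.5907 -0.2097  0.0048] q [-0.52  0.82  1.56  0.    0.75 -1.75] t 26.7
dpos [ 0.0677  0.2381 -0.1452] drot [2.000e-02 4.000e-02 6.455e+01] at [ 0.5907 -0.2097  0.0048] q [-0.52  0.82  1.56  0.    0.75 -1.75] t 26.7
```

Request:
arm_command --delta_rot '[[0,0,0],[0,0,0],[0,0,7],[0,0,14],[0,0,21],[0,0,28],[0,0,35],[0,0,42],[0,0,49],[0,0,56],[0,0,63],[0,0,64.5]]' --delta_pos '[[0,0,-0.02],[0,0,-0.055],[0.005,0.02,-0.09],[0.012,0.045,-0.12],[0.02,0.07,-0.145],[0.027,0.095,-0.145],[0.034,0.12,-0.145],[0.041,0.145,-0.145],[0.048,0.17,-0.145],[0.055,0.195,-0.145],[0.062,0.22,-0.145],[0.0677,0.238,-0.145]]' --gripper '[1,1,1,1,1,1,1,1,1,1,1,1]'

```text
time: 27.68
position: [0.6051, 0.0395, 0.1484]
tool_rot: [0.67, 0.742, -0.0, -0.001]
ft_force: [-0.5, 0.3, -1.5]
grip_width: 0.0317
grip_force: 25.0
```

Request:
arm_command --delta_rot '[[0,0,0],[0,0,0],[0,0,0],[0,0,0],[0,0,0]]' --delta_pos '[[0,0,0],[0,0,0],[0,0,0.02],[0,0,0.04],[0,0,0.04]]' --gripper '[1,1,1,1,1]'

```text
time: 28.1
position: [0.6028, 0.0363, 0.1056]
tool_rot: [0.669, 0.743, -0.003, -0.003]
ft_force: [-1.4, 0.2, -1.4]
grip_width: 0.0317
grip_force: 25.0
```

```bash
python3 - <<'E'
from h import *
o=status.get_obs(); w=cam("wrist"); save(w,"w7"); 
im=w["pixels"].astype(int); col=im[:,256].mean(axis=1); d=np.diff(col[120:230]); 
print([(v+120,int(d[v])) for v in range(len(d)) if abs(d[v])>25])
e=o["position"]+R.from_quat(o["tool_rot"]).apply([.042,0,-.002]); print("expected pad end row",px(w,e),"+-2mm",px(w,e+[0,.002,0]))
print("grip",o["grip_width"]); move([.606,.0374,.0505],6)
E
```

```text
[(153, -93), (154, 75), (155, 32), (158, -158), (159, -31), (168, 43), (169, 150), (173, -172), (174, -51)]
expected pad end row (np.float64(253.8182733969204), np.float64(158.2725645066334)) +-2mm (np.float64(254.20125579237066), np.float64(154.57073761101455))
grip 0.03168757573661516
dpos [0.0008 0.0028 0.0566] drot [-0.33 -0.05  0.01] at [0.6037 0.0363 0.1071] q [-0.12  0.65  1.58 -0.    0.92 -0.23] t 28.1
```

Request:
arm_command --delta_rot '[[0,0,0],[0,0,0],[0,0,0],[0,0,0],[0,0,0],[0,0,0],[0,0,0],[0,0,0]]' --delta_pos '[[-0.0017,0.0028,0],[-0.0017,0.0028,0.015],[-0.0017,0.0028,0.03],[-0.0017,0.0028,0.04],[-0.0017,0.0028,0.046],[-0.0017,0.0028,0.046],[-0.0017,0.0028,0.046],[-0.0017,0.0028,0.046]]' --gripper '[1,1,1,1,1,1,1,1]'

```text
time: 28.82
position: [0.6095, 0.0358, 0.064]
tool_rot: [0.669, 0.743, 0.0, 0.001]
ft_force: [-0.3, -0.3, -1.9]
grip_width: 0.0317
grip_force: 25.0
```

```bash
python3 - <<'E'
from h import *
move([.6063,.0349,.0502],6)
E
```

```text
dpos [-0.0005 -0.0033  0.0138] drot [0.09 0.02 0.06] at [0.6095 0.0358 0.064 ] q [-0.12  0.72  1.59 -0.    0.83 -0.23] t 28.8
```

Request:
arm_command --delta_rot '[[0,0,0],[0,0,0],[0,0,0],[0,0,0],[0,0,0],[0,0,0]]' --delta_pos '[[-0.0005,0,0.005],[-0.0005,0,0.01],[-0.0005,0,0.0125],[-0.0005,0,0.0138],[-0.0005,0,0.0138],[-0.0005,0,0.0138]]' --gripper '[1,1,1,1,1,1]'

```text
time: 29.32
position: [0.6085, 0.0355, 0.0498]
tool_rot: [0.669, 0.744, -0.0, -0.0]
ft_force: [-2.1, -0.1, 2.7]
grip_width: 0.0318
grip_force: 25.0
```

Request:
arm_command --delta_rot '[[0,0,0],[0,0,0],[0,0,0],[0,0,0],[0,0,0],[0,0,0],[0,0,0],[0,0,0],[0,0,0],[0,0,0],[0,0,0],[0,0,0]]' --delta_pos '[[0,0,0],[0,0,0],[0,0,0],[0,0,0],[0,0,0],[0,0,0],[0,0,-0.01],[0,0,-0.03],[0,0,-0.06],[0,0,-0.09],[0,0,-0.12],[0,0,-0.15]]' --gripper '[0.3,0,-0.4,-1,-1,-1,-1,-1,-1,-1,-1,-1]'

```text
time: 30.32
position: [0.6085, 0.0355, 0.2016]
tool_rot: [0.669, 0.743, 0.0, 0.0]
ft_force: [0.3, -0.7, 0.1]
grip_width: 0.0861
grip_force: 0.0
```

```bash
python3 - <<'E'
from h import *
move([.53,-.07,.2],6)
move([.50,-.40,.25],0)
E
```

```text
dpos [-0.0966 -0.0892  0.0015] drot [0.02 0.   0.06] at [0.6085 0.0355 0.2016] q [-0.12  0.53  1.49  0.    1.12 -0.23] t 30.3
dpos [-0.4216 -0.1539 -0.0485] drot [0.02 0.   6.06] at [0.6085 0.0355 0.2016] q [-0.12  0.53  1.49  0.    1.12 -0.23] t 30.3
```

Request:
arm_command --delta_rot '[[0,0,0],[0,0,0],[0,0,0],[0,0,0],[0,0,0],[0,0,0],[0,0,0],[0,0,0],[0,0,0]]' --delta_pos '[[-0.03,-0.03,0],[-0.06,-0.06,0],[-0.09,-0.085,0],[-0.0966,-0.089,0],[-0.0966,-0.089,0],[-0.0966,-0.089,0],[-0.0966,-0.089,0],[-0.0966,-0.089,0],[-0.0966,-0.089,0]]' --gripper '[-1,-1,-1,-1,-1,-1,-1,-1,-1]'

```text
time: 31.07
position: [0.5311, -0.0689, 0.1993]
tool_rot: [0.668, 0.744, 0.0, 0.0]
ft_force: [-0.2, -0.2, -0.3]
grip_width: 0.0869
grip_force: 0.0
```

```bash
python3 - <<'E'
from h import *
w=cam("wrist"); pads(w,z=.063,amin=700); save(w,"w8")
move([.48,-.42,.25],0)
E
```

```text
rect px [220.  80.] centre mm 488.6 21.4 size 69.3 31.4 long axis deg -84.3
rect px [349.  79.] centre mm 608.6 36.4 size 73.5 34.0 long axis deg -83.5
dpos [-0.3435 -0.0884 -0.0508] drot [ 0.   -0.01  6.17] at [ 0.531  -0.069   0.1993] q [-0.34  0.44  1.68  0.    1.02 -0.45] t 31.1
```

View pics/w8.png

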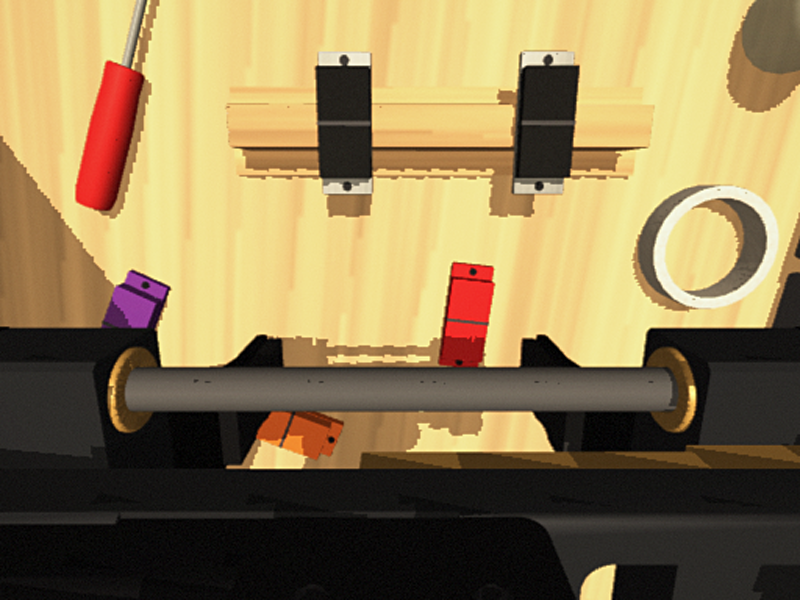

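Request:
arm_command --delta_rot '[[0,0,1],[0,0,2],[0,0,3],[0,0,4],[0,0,5],[0,0,6.2],[0,0,6.2],[0,0,6.2],[0,0,6.2],[0,0,6.2],[0,0,6.2],[0,0,6.2]]' --delta_pos '[[-0.034,-0.009,-0.01],[-0.069,-0.018,-0.03],[-0.103,-0.027,-0.05],[-0.137,-0.035,-0.05],[-0.172,-0.044,-0.05],[-0.206,-0.053,-0.05],[-0.24,-0.062,-0.05],[-0.275,-0.071,-0.05],[-0.31,-0.08,-0.05],[-0.344,-0.088,-0.05],[-0.344,-0.088,-0.05],[-0.344,-0.088,-0.05]]' --gripper '[-1,-1,-1,-1,-1,-1,-1,-1,-1,-1,-1,-1]'

```text
time: 32.12
position: [0.4792, -0.4228, 0.2486]
tool_rot: [0.709, 0.705, 0.0, -0.0]
ft_force: [-0.6, -0.5, 0.2]
grip_width: 0.0871
grip_force: 0.0
```

Request:
arm_command --delta_rot '[[0,0,0],[0,0,0],[0,0,0]]' --delta_pos '[[0,0,0],[0,0,0],[0,0,0]]' --gripper '[-1,-1,-1]'

```text
time: 32.37
position: [0.4798, -0.4196, 0.2494]
tool_rot: [0.707, 0.707, 0.0, -0.0]
ft_force: [-0.4, 0.4, -0.2]
grip_width: 0.087
grip_force: 0.0
```

```bash
python3 - <<'E'
from h import *
print(status.get_obs()["position"])
w=cam("wrist"); save(w,"w9"); np.save("w9.npy",{k:w[k] for k in("pixels","pose","fx","fy","cx","cy")},allow_pickle=True)
pads(w,rows=215,z=.03,amin=600,amax=9000,hi=60)
h=cv2.cvtColor(w["pixels"],cv2.COLOR_BGR2HSV)
for n,lo,hi in(("green",(40,50,30),(90,255,255)),("light",(0,0,140),(180,45,255))):
    nn,l,st,ce=cv2.connectedComponentsWithStats(cv2.inRange(h,lo,hi)[:220])
    for i in range(1,nn):
        if st[i][4]>60: print(n,st[i],ce[i].round(1),ray(w,*ce[i],.03 if n=="green" else .02).round(4))
E
```

```text
[ 0.47976037 -0.41957768  0.24944906]
rect px [233. 119.] centre mm 451.8 -361.0 size 92.8 44.7 long axis deg 3.7
green [225 105  36  29 882] [242.4 119. ] [ 0.4637 -0.3598  0.03  ]
light [131   0  17  13 143] [140.2   5.3] [ 0.3458 -0.231   0.02  ]
light [187 114   9  15 112] [190.7 121.1] [ 0.3976 -0.3625  0.02  ]
```

View pics/w9.png

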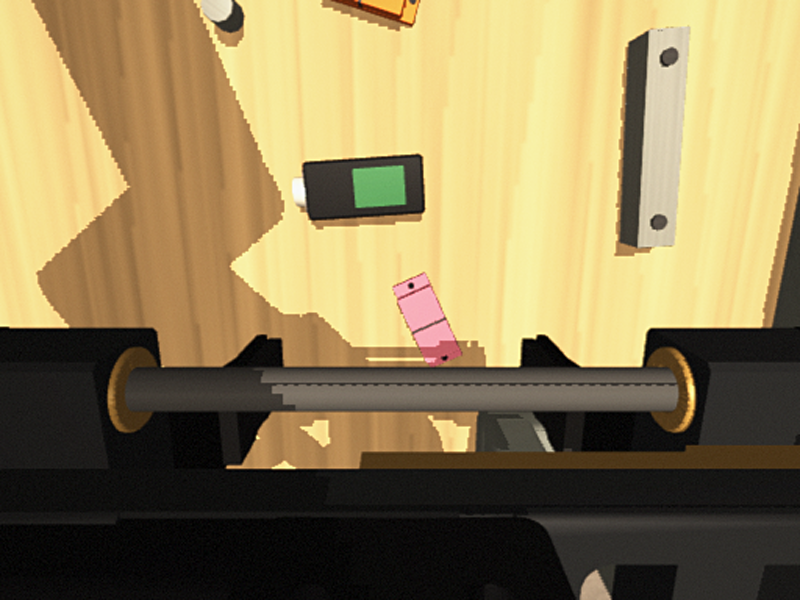

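```bash
python3 - <<'E'
from h import *
w=np.load("w9.npy",allow_pickle=True).item(); k=.64
a,b,c,d=[ray(w,u*k,v*k,.034) for u,v in((650,29),(638,246),(674,246),(690,27))]
print(a.round(4),b.round(4),c.round(4),d.round(4),np.linalg.norm(a-b),np.linalg.norm(b-c))
e,f=[ray(w,u*k,v*k,0) for u,v in((629,46),(621,243))]; print("base",e.round(4),f.round(4))
dr=(a-b)/np.linalg.norm(a-b); print("face normal deg",np.degrees(np.arctan2(dr[1],dr[0]))-90)
move([.452,-.361,.10],93.7)
E
```

```text
[ 0.6621 -0.249   0.034 ] [ 0.6725 -0.4071  0.034 ] [ 0.7015 -0.4071  0.034 ] [ 0.691  -0.2477  0.034 ] 0.15842584080389516 0.029030353627357945
base [ 0.6632 -0.2517  0.    ] [ 0.6744 -0.4091  0.    ]
face normal deg 3.7397305847567566
dpos [ 0.0587 -0.0278  0.1496] drot [-3.000e-02 -1.000e-02  8.627e+01] at [ 0.4798 -0.4198  0.2496] q [-0.89  0.52  1.37  0.    1.26 -0.89] t 32.4
```

Request:
arm_command --delta_rot '[[0,0,7.1],[0,0,14.2],[0,0,21.3],[0,0,28.4],[0,0,35.5],[0,0,42.6],[0,0,49.7],[0,0,56.8],[0,0,63.9],[0,0,71],[0,0,78.1],[0,0,85.2]]' --delta_pos '[[0.006,-0.003,0.01],[0.012,-0.006,0.02],[0.018,-0.009,0.03],[0.024,-0.012,0.045],[0.03,-0.015,0.06],[0.036,-0.018,0.075],[0.042,-0.021,0.09],[0.048,-0.024,0.105],[0.054,-0.027,0.12],[0.0587,-0.0278,0.135],[0.0587,-0.0278,0.15],[0.0587,-0.0278,0.15]]' --gripper '[-1,-1,-1,-1,-1,-1,-1,-1,-1,-1,-1,-1]'

```text
time: 33.42
position: [0.4505, -0.3598, 0.0971]
tool_rot: [0.999, 0.038, -0.002, -0.002]
ft_force: [-0.4, 0.8, -0.3]
grip_width: 0.0871
grip_force: 0.0
```

Request:
arm_command --delta_rot '[[0,0,1.1],[0,0,1.1],[0,0,1.1],[0,0,1.1]]' --delta_pos '[[0,0,0],[0,0,0],[0,0,0],[0,0,0]]' --gripper '[-1,-1,-1,-1]'

```text
time: 33.75
position: [0.4521, -0.3628, 0.1002]
tool_rot: [0.999, 0.032, 0.0, 0.001]
ft_force: [-0.8, 0.1, 0.3]
grip_width: 0.0873
grip_force: 0.0
```

```bash
python3 - <<'E'
from h import *
w0=np.load("w9.npy",allow_pickle=True).item(); print("pink",ray(w0,425*.64,272*.64,.018),ray(w0,462*.64,355*.64,.018))
w=cam("wrist"); pads(w,rows=384,z=.03,amin=600,amax=20000,hi=60)
h=cv2.cvtColor(w["pixels"],cv2.COLOR_BGR2HSV)
nn,l,st,ce=cv2.connectedComponentsWithStats(cv2.inRange(h,(40,50,30),(90,255,255)))
for i in range(1,nn):
    if st[i][4]>60: print("green",st[i],ray(w,*ce[i],.03).round(4))
print(np.degrees(1)*0,R.from_quat(status.get_obs()["tool_rot"]).as_matrix().round(3).tolist())
move([.452,-.361,.006],93.7)
E
```

```text
pink [ 0.50175779 -0.43143906  0.018     ] [ 0.53557696 -0.50663896  0.018     ]
green [ 233  161   41   51 2001] [ 0.4638 -0.3601  0.03  ]
0.0 [[0.998, 0.064, 0.001], [0.064, -0.998, -0.001], [0.001, 0.001, -1.0]]
dpos [ 0.     -0.0019  0.0941] drot [ 0.06 -0.05 -0.04] at [ 0.452  -0.3628  0.1001] q [-0.87  0.63  1.65  0.    0.85  0.64] t 33.8
```

Remote is still in place (green screen unchanged at (0.464, -0.360)). Grasp it.

Request:
arm_command --delta_rot '[[0,0,0],[0,0,0],[0,0,0],[0,0,0],[0,0,0],[0,0,0],[0,0,0],[0,0,0],[0,0,0],[0,0,0],[0,0,0],[0,0,0]]' --delta_pos '[[0,-0.0019,0.03],[0,-0.0019,0.055],[0,-0.0019,0.075],[0,-0.0019,0.088],[0,-0.0019,0.093],[0,-0.0019,0.093],[0,-0.0019,0.093],[0,-0.0019,0.093],[0,-0.0019,0.093],[0,-0.0019,0.093],[0,-0.0019,0.093],[0,-0.0019,0.093]]' --gripper '[-1,-1,-1,-1,-1,-1,-0.4,0.2,1,1,1,1]'

```text
time: 34.8
position: [0.4517, -0.3609, 0.007]
tool_rot: [1.0, 0.031, 0.0, 0.0]
ft_force: [0.1, 0.1, 0.2]
grip_width: 0.055
grip_force: 0.0
```

Request:
arm_command --delta_rot '[[0,0,0],[0,0,0],[0,0,0],[0,0,0]]' --delta_pos '[[0,0,0],[0,0,0],[0,0,0],[0,0,0]]' --gripper '[1,1,1,1]'

```text
time: 35.13
position: [0.4515, -0.3607, 0.0067]
tool_rot: [1.0, 0.031, 0.0, -0.0]
ft_force: [0.5, 1.1, 2.3]
grip_width: 0.046
grip_force: 25.0
```

```bash
python3 - <<'E'
from h import *
move([.617,-.350,.0075],93.7)
E
```

```text
dpos [ 0.1658 -0.0004 -0.0008] drot [-0.   -0.   -0.14] at [ 0.4515 -0.3607  0.0067] q [-0.87  0.78  1.69  0.    0.67  0.64] t 35.1
```

Request:
arm_command --delta_rot '[[0,0,0],[0,0,0],[0,0,0],[0,0,0],[0,0,0],[0,0,0],[0,0,0],[0,0,0],[0,0,0],[0,0,0],[0,0,0],[0,0,0]]' --delta_pos '[[0,0,-0.015],[0.01,0,-0.03],[0.035,0,-0.03],[0.06,0,-0.03],[0.085,0,-0.03],[0.11,0,-0.03],[0.13,0,-0.03],[0.145,0,-0.03],[0.155,0,-0.03],[0.162,0,-0.03],[0.1655,0,-0.03],[0.1655,0,-0.03]]' --gripper '[1,1,1,1,1,1,1,1,1,1,1,1]'

```text
time: 36.13
position: [0.6165, -0.3502, 0.036]
tool_rot: [1.0, 0.031, -0.0, -0.0]
ft_force: [-0.3, 0.2, -2.0]
grip_width: 0.0461
grip_force: 25.0
```

Request:
arm_command --delta_rot '[[0,0,0],[0,0,0],[0,0,0],[0,0,0],[0,0,0],[0,0,0],[0,0,0],[0,0,0]]' --delta_pos '[[0,0,0],[0,0,0],[0,0,0.01],[0,0,0.02],[0,0,0.026],[0,0,0.0295],[0,0,0.0295],[0,0,0.0295]]' --gripper '[1,1,1,1,1,1,1,1]'

```text
time: 36.8
position: [0.6156, -0.3499, 0.0066]
tool_rot: [1.0, 0.031, -0.001, -0.001]
ft_force: [-2.6, 0.2, 2.0]
grip_width: 0.0459
grip_force: 25.0
```

Request:
arm_command --delta_rot '[[0,0,0],[0,0,0],[0,0,0],[0,0,0],[0,0,0],[0,0,0],[0,0,0],[0,0,0],[0,0,0],[0,0,0],[0,0,0],[0,0,0]]' --delta_pos '[[0,0,0],[0,0,0],[0,0,0],[0,0,0],[0,0,0],[0,0,-0.01],[0,0,-0.03],[-0.01,0,-0.06],[-0.04,0,-0.08],[-0.07,0,-0.08],[-0.1,0,-0.08],[-0.12,0,-0.08]]' --gripper '[0.2,-0.4,-1,-1,-1,-1,-1,-1,-1,0,1,1]'

```text
time: 37.8
position: [0.4948, -0.3578, 0.0885]
tool_rot: [1.0, 0.031, -0.0, 0.0]
ft_force: [-0.2, 0.4, -0.7]
grip_width: 0.0741
grip_force: 0.0
```

Request:
arm_command --delta_rot '[[0,0,0],[0,0,0],[0,0,0],[0,0,0]]' --delta_pos '[[0,0,0],[0,0,0],[0,0,0],[0,0,0]]' --gripper '[1,1,1,1]'

```text
time: 38.13
position: [0.4985, -0.3584, 0.0874]
tool_rot: [1.0, 0.031, 0.001, 0.001]
ft_force: [0.1, -0.7, -0.6]
grip_width: 0.048
grip_force: 0.0
```

```bash
python3 - <<'E'
from h import *
w=cam("wrist"); 
h=cv2.cvtColor(w["pixels"],cv2.COLOR_BGR2HSV)
for n,lo,hi in(("green",(40,50,30),(90,255,255)),("light",(0,0,140),(180,45,255))):
    nn,l,st,ce=cv2.connectedComponentsWithStats(cv2.inRange(h,lo,hi))
    for i in range(1,nn):
        if st[i][4]>60: print(n,st[i],ray(w,*ce[i],.03 if n=="green" else .02).round(4))
pads(w,rows=384,z=.03,amin=600,amax=20000,hi=60)
save(w,"w10"); move([.617,-.350,.0075],93.7)
E
```

```text
green [ 232    0   48   50 2349] [ 0.6235 -0.3504  0.03  ]
light [235 110  32  15 351] [ 0.5636 -0.3524  0.02  ]
rect px [250.  60.] centre mm 603.3 -351.8 size 69.4 44.7 long axis deg 3.6
dpos [ 0.1188 -0.0008  0.0798] drot [ 0.07 -0.07 -0.09] at [ 0.4984 -0.3582  0.0872] q [-0.81  0.69  1.57  0.    0.88  0.7 ] t 38.2
```

Request:
arm_command --delta_rot '[[0,0,0],[0,0,0],[0,0,0],[0,0,0],[0,0,0],[0,0,0],[0,0,0],[0,0,0],[0,0,0],[0,0,0],[0,0,0],[0,0,0]]' --delta_pos '[[0.026,-0.0007,0.01],[0.026,-0.0007,0.03],[0.026,-0.0007,0.05],[0.026,-0.0007,0.068],[0.026,-0.0007,0.077],[0.026,-0.0007,0.077],[0.026,-0.0007,0.077],[0.026,-0.0007,0.077],[0.03,-0.0007,0.077],[0.034,-0.0007,0.077],[0.038,-0.0007,0.077],[0.042,-0.0007,0.077]]' --gripper '[1,1,1,1,1,1,1,1,1,1,1,1]'

```text
time: 39.18
position: [0.5397, -0.3549, 0.0107]
tool_rot: [1.0, 0.031, 0.001, 0.001]
ft_force: [0.6, -0.7, 0.1]
grip_width: 0.0006
grip_force: 0.0
```

Request:
arm_command --delta_rot '[[0,0,0],[0,0,0],[0,0,0],[0,0,0],[0,0,0]]' --delta_pos '[[0.003,0,0],[0.006,0,0],[0.009,0,0],[0.01,0,0],[0.01,0,0]]' --gripper '[1,1,1,1,1]'

```text
time: 39.6
position: [0.5484, -0.3539, 0.0099]
tool_rot: [1.0, 0.031, -0.001, -0.0]
ft_force: [-1.9, -0.5, 3.0]
grip_width: 0.0005
grip_force: 1.1
```

Request:
arm_command --delta_rot '[[0,0,0],[0,0,0],[0,0,0],[0,0,0]]' --delta_pos '[[0.0015,0,0],[0.003,0,0],[0.003,0,0],[0.003,0,0]]' --gripper '[1,1,1,1]'

```text
time: 39.93
position: [0.5516, -0.3536, 0.0099]
tool_rot: [1.0, 0.031, -0.0, -0.0]
ft_force: [-1.4, 0.1, 1.6]
grip_width: 0.0006
grip_force: 1.1
```

Request:
arm_command --delta_rot '[[0,0,0],[0,0,0],[0,0,0],[0,0,0]]' --delta_pos '[[0.0015,0,0],[0.003,0,0],[0.003,0,0],[0.003,0,0]]' --gripper '[1,1,1,1]'

```text
time: 40.27
position: [0.5543, -0.3535, 0.0098]
tool_rot: [1.0, 0.031, -0.001, -0.0]
ft_force: [-4.4, 0.4, 2.5]
grip_width: 0.0007
grip_force: 2.0
```

Request:
arm_command --delta_rot '[[0,0,0],[0,0,0],[0,0,0],[0,0,0]]' --delta_pos '[[0.001,0,0],[0.002,0,0],[0.002,0,0],[0.002,0,0]]' --gripper '[1,1,1,1]'

```text
time: 40.6
position: [0.5548, -0.3534, 0.0099]
tool_rot: [1.0, 0.031, -0.002, -0.001]
ft_force: [-8.8, -1.2, 3.4]
grip_width: 0.0002
grip_force: 3.9
```

Request:
arm_command --delta_rot '[[0,0,0],[0,0,0],[0,0,0],[0,0,0],[0,0,0]]' --delta_pos '[[0.001,0,0],[0.002,0,0],[0.002,0,0],[0.002,0,0],[0.002,0,0]]' --gripper '[1,1,1,1,1]'

```text
time: 41.02
position: [0.5549, -0.3534, 0.0099]
tool_rot: [0.999, 0.032, -0.004, -0.001]
ft_force: [-12.2, -2.1, 6.1]
grip_width: 0.0004
grip_force: 6.0
```

```bash
python3 - <<'E'
from h import *
o=status.get_obs();print(o["position"],o["ft_force"])
w=cam("wrist"); h=cv2.cvtColor(w["pixels"],cv2.COLOR_BGR2HSV)
for n,lo,hi in(("green",(40,50,30),(90,255,255)),("light",(0,0,140),(180,45,255))):
    nn,l,st,ce=cv2.connectedComponentsWithStats(cv2.inRange(h,lo,hi))
    for i in range(1,nn):
        if st[i][4]>60: print(n,st[i],ray(w,*ce[i],.03 if n=="green" else .02).round(4))
E
```

```text
[ 0.55494041 -0.35336786  0.00986699] [-12.2213573   -2.13456008   6.05711169]
green [ 223   43   71   96 6583] [ 0.6328 -0.3499  0.03  ]
```

Request:
arm_command --delta_rot '[[0,0,0],[0,0,0],[0,0,0],[0,0,0],[0,0,0],[0,0,0],[0,0,0],[0,0,0],[0,0,0],[0,0,0],[0,0,0],[0,0,0]]' --delta_pos '[[-0.005,0,0],[-0.01,0,0],[-0.02,0,0],[-0.03,0,0],[-0.04,0,-0.02],[-0.05,0,-0.05],[-0.06,0,-0.08],[-0.07,0,-0.11],[-0.08,0,-0.15],[-0.08,0,-0.18],[-0.08,0,-0.2],[-0.08,0,-0.2]]' --gripper '[1,1,1,1,1,1,1,1,1,1,1,1]'

```text
time: 42.07
position: [0.4811, -0.3608, 0.2156]
tool_rot: [1.0, 0.031, 0.004, 0.004]
ft_force: [1.2, -1.0, -0.2]
grip_width: 0.0006
grip_force: 0.0
```

```bash
python3 - <<'E'
from h import *
w=cam("wrist"); h=cv2.cvtColor(w["pixels"],cv2.COLOR_BGR2HSV); save(w,"w11")
for n,lo,hi in(("green",(40,50,30),(90,255,255)),("light",(0,0,140),(180,45,255))):
    nn,l,st,ce=cv2.connectedComponentsWithStats(cv2.inRange(h,lo,hi))
    for i in range(1,nn):
        if st[i][4]>60: print(n,st[i],ray(w,*ce[i],.03 if n=="green" else .02).round(4))
t=cam("top"); g=t["pixels"].max(axis=2)
# pads still on ledge, seen from above
for c in((.486,.025),(.608,.036)): print([round(v) for v in px(t,(*c,.063))], g[tuple(int(round(v)) for v in px(t,(*c,.063))[::-1])])
pads(t,rows=384,z=.063,amin=100,amax=600,hi=60)
print(status.get_obs()["time"])
E
```

```text
green [ 204   18   33   44 1260] [ 0.6248 -0.3151  0.03  ]
light [ 454   24   58   60 2535] [ 0.6303 -0.6081  0.02  ]
light [499  78  13  48 328] [ 0.5769 -0.6475  0.02  ]
light [217  99  16  10 135] [ 0.56   -0.3215  0.02  ]
[233, 211] 67
[230, 173] 71
rect px [172. 334.] centre mm 113.5 211.9 size 49.2 28.1 long axis deg -41.2
rect px [186. 320.] centre mm 156.3 171.1 size 46.7 30.0 long axis deg -39.9
rect px [199. 305.] centre mm 201.4 130.0 size 60.0 32.8 long axis deg -40.8
rect px [441. 290.] centre mm 238.9 -607.3 size 108.4 54.1 long axis deg 34.6
rect px [150. 204.] centre mm 510.3 284.3 size 87.2 44.1 long axis deg 1.6
42.1667
```

```bash
python3 - <<'E'
from h import *
w=cam("wrist"); h=cv2.cvtColor(w["pixels"],cv2.COLOR_BGR2HSV)
for n,lo,hi in(("green",(40,50,30),(90,255,255)),("light",(0,0,140),(180,45,255))):
    nn,l,st,ce=cv2.connectedComponentsWithStats(cv2.inRange(h,lo,hi))
    for i in range(1,nn):
        if st[i][4]>60 and ce[i][0]<400: print(n,st[i],ray(w,*ce[i],.03 if n=="green" else .02).round(4))
pads(w,rows=384,z=.03,amin=600,amax=20000,hi=60)
move([.525,-.3255,.010],93.7)
E
```

```text
green [ 206   13   34   45 1305] [ 0.6248 -0.3152  0.03  ]
light [219  95  17  11 141] [ 0.5599 -0.3215  0.02  ]
rect px [225.  49.] centre mm 611.1 -317.6 size 95.0 44.8 long axis deg 7.0
dpos [ 0.0485 -0.0292  0.1994] drot [-0.04  0.01 -0.15] at [ 0.4784 -0.3578  0.2094] q [-0.83  0.51  1.52  0.    1.12  0.68] t 42.2
```

Request:
arm_command --delta_rot '[[0,0,0],[0,0,0],[0,0,0],[0,0,0],[0,0,0],[0,0,0],[0,0,0],[0,0,0],[0,0,0],[0,0,0],[0,0,0],[0,0,0]]' --delta_pos '[[0.0435,-0.0289,0.02],[0.0435,-0.0289,0.05],[0.0435,-0.0289,0.08],[0.0435,-0.0289,0.11],[0.0435,-0.0289,0.14],[0.0435,-0.0289,0.17],[0.0435,-0.0289,0.19],[0.0435,-0.0289,0.1994],[0.0435,-0.0289,0.1994],[0.0435,-0.0289,0.1994],[0.0485,-0.0289,0.1994],[0.0535,-0.0289,0.1994]]' --gripper '[1,1,1,1,1,1,1,1,1,1,1,1]'

```text
time: 43.22
position: [0.5317, -0.327, 0.0121]
tool_rot: [1.0, 0.031, 0.001, 0.001]
ft_force: [0.2, 0.5, 0.2]
grip_width: 0.0003
grip_force: 0.0
```

Request:
arm_command --delta_rot '[[0,0,0],[0,0,0],[0,0,0],[0,0,0],[0,0,0],[0,0,0],[0,0,0],[0,0,0]]' --delta_pos '[[0.003,0,0],[0.006,0,0],[0.009,0,0],[0.012,0,0],[0.015,0,0],[0.018,0,0],[0.018,0,0],[0.018,0,0]]' --gripper '[1,1,1,1,1,1,1,1]'

```text
time: 43.88
position: [0.5482, -0.3248, 0.0105]
tool_rot: [1.0, 0.031, -0.0, -0.0]
ft_force: [-1.7, 0.3, 1.2]
grip_width: 0.0006
grip_force: 1.0
```

Request:
arm_command --delta_rot '[[0,0,0],[0,0,0],[0,0,0],[0,0,0]]' --delta_pos '[[0.0015,0,0],[0.003,0,0],[0.003,0,0],[0.003,0,0]]' --gripper '[1,1,1,1]'

```text
time: 44.22
position: [0.5508, -0.3245, 0.0104]
tool_rot: [1.0, 0.031, -0.001, -0.0]
ft_force: [-4.0, 1.0, 2.1]
grip_width: 0.0005
grip_force: 1.9
```

Request:
arm_command --delta_rot '[[0,0,0],[0,0,0],[0,0,0],[0,0,0]]' --delta_pos '[[0.001,0,0],[0.002,0,0],[0.002,0,0],[0.002,0,0]]' --gripper '[1,1,1,1]'

```text
time: 44.55
position: [0.5518, -0.3243, 0.0104]
tool_rot: [1.0, 0.031, -0.002, -0.001]
ft_force: [-7.2, -0.0, 4.1]
grip_width: 0.0007
grip_force: 3.4
```

Request:
arm_command --delta_rot '[[0,0,0],[0,0,0],[0,0,0],[0,0,0]]' --delta_pos '[[0.001,0,0],[0.003,0,0],[0.003,0,0],[0.003,0,0]]' --gripper '[1,1,1,1]'

```text
time: 44.88
position: [0.5521, -0.3241, 0.0104]
tool_rot: [0.999, 0.032, -0.004, -0.001]
ft_force: [-12.4, -1.7, 7.3]
grip_width: 0.0
grip_force: 6.4
```

Request:
arm_command --delta_rot '[[0,0,0],[0,0,0],[0,0,0],[0,0,0],[0,0,0],[0,0,0],[0,0,0],[0,0,0],[0,0,0],[0,0,0],[0,0,0],[0,0,0]]' --delta_pos '[[-0.005,0,0],[-0.01,0,0],[-0.02,0,0],[-0.03,0,0],[-0.04,0,-0.02],[-0.05,0,-0.05],[-0.06,0,-0.08],[-0.07,0,-0.11],[-0.08,0,-0.15],[-0.08,0,-0.18],[-0.08,0,-0.2],[-0.08,0,-0.2]]' --gripper '[1,1,1,1,1,1,1,1,1,1,1,1]'

```text
time: 45.88
position: [0.479, -0.3323, 0.2161]
tool_rot: [1.0, 0.031, 0.005, 0.005]
ft_force: [0.5, -0.2, 0.5]
grip_width: 0.0002
grip_force: 0.0
```

```bash
python3 - <<'E'
from h import *
w=cam("wrist"); pads(w,rows=384,z=.03,amin=600,amax=20000,hi=60)
t=cam("top"); g=t["pixels"].max(axis=2)
for c in((.486,.025),(.608,.036)): print(g[tuple(int(round(v)) for v in px(t,(*c,.063))[::-1])])
from rig import robot
print(robot.hand_in())
E
```

```text
rect px [249.  43.] centre mm 614.8 -319.5 size 95.2 56.1 long axis deg 3.7
67
69
the job is handed in; nothing more can be done
None
```

The job is handed in at 46 s with no verdict returned: the camera's pointer is about 0.3 mm from the mark after a last clockwise turn, both brake pads lie square on the ledge, and the remote's button was pressed against the stop until it would go no further (twice, because the remote was knocked aside after the first press).

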